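Level the two sample packs on the counter balance

TASK

At the drinks stand, make up two sample packs of equal weight: take the two small cans out of the slanted rack, stand them on the pans of the balance too, and move cans from pan to pan until all seven cans stand upright on the pans, none on top of another, and the balance rests level. Do not knock any can over, and leave the other things on the table alone.

Things in the scene. Friction and masses are not known exactly. Their poses are not given: they have to be found in the camera images.
- balance: counter balance: a white housing 360 mm long (y), 130 mm deep (x), 48 mm high on a rubber foot 380 x 150 mm; origin at the middle of its underside. Two square pans stand over it side by side, centres 105 mm either side of its middle along y; either may be the left one. Between them stands a post 12 mm wide, 115 mm high, with a red level mark.
- pan_dark_top (a point): centre of the upper face of the dark steel pan, a flat square 170 x 170 mm with a rim 6 mm high and 3 mm thick; it stays horizontal and moves only up and down. x, y along its edges, y along the line through both pans.
- pan_light_top (a point): centre of the upper face of the bright aluminium pan, the same in all else
- pan_dark (a joint): height of the dark pan above level, m, positive up; stops at -0.022 and +0.022. The pans are linked: as one sinks the other rises as much. Level = 0 (upper face 90 mm above the table). Each 100 g of difference in load moves them 7 mm, down on the heavier side, up to the stops.
- pan_light (a joint): height of the bright pan above level, m, likewise
- large1_center (a point): centre (half-way up) of a large drink can, black with a green band, 50 mm across, 92 mm high, full and sealed, 200 g within 3 %; z along its axis. Starts on one of the pans
- large2_center (a point): centre (half-way up) of a large drink can, black with a green band, 50 mm across, 92 mm high, full and sealed, 200 g within 3 %; z along its axis. Starts on one of the pans
- large3_center (a point): centre (half-way up) of a large drink can, black with a green band, 50 mm across, 92 mm high, full and sealed, 200 g within 3 %; z along its axis. Starts on one of the pans
- small1_center (a point): centre (half-way up) of a small drink can, white with an orange band, 40 mm across, 76 mm high, full and sealed, 100 g within 3 %; z along its axis. Starts on one of the pans
- small2_center (a point): centre (half-way up) of a small drink can, white with an orange band, 40 mm across, 76 mm high, full and sealed, 100 g within 3 %; z along its axis. Starts on one of the pans
- small3_center (a point): centre (half-way up) of a small drink can, white with an orange band, 40 mm across, 76 mm high, full and sealed, 100 g within 3 %; z along its axis. Starts in the slanted rack
- small4_center (a point): centre (half-way up) of a small drink can, white with an orange band, 40 mm across, 76 mm high, full and sealed, 100 g within 3 %; z along its axis. Starts in the slanted rack
- rack_slope (a point): orange slanted rack: middle of the lower end of its slope, at the foot of its lip. x points level to its back, y along its width (172 mm), z up. The slope rises towards +x at 30 degrees; two small cans stand on it, 78 mm apart in y, and lean about 32 degrees towards -x, held by a lip 22 mm high and ribs 9 mm high beside them.
- canopy_edge (a point): middle of the lower front edge of the white canopy, 172 mm wide, 75 mm deep and 8 mm thick, that reaches from here to the back over the rack, on two posts at its rear corners; it is 20 mm behind the centres of the cans, so they are gripped and drawn out along their own axes. Same axes as the slope's point.
- cup1: white ceramic cup, 60 mm across, 75 mm high, on a low wooden tray (150 x 160 mm, 20 mm high); origin at the middle of its underside; leave it alone
- bottle1: amber bottle, 52 mm across, 150 mm high, on the same tray; origin at the middle of its underside; leave it alone
- cup_stack: stack of paper cups, 72 mm across, 108 mm high; origin at the middle of its underside; leave it alone
- mint_tin: flat green tin 60 x 90 x 20 mm; origin at the middle of its underside; leave it alone
- jar1: glass jar with orange cap, 60 mm across, 80 mm high; origin at the middle of its underside; leave it alone
- pen: blue pen 120 mm long, 10 mm thick, lying along its x; origin at the middle of its underside; leave it alone
Things that resemble listed ones, but are neither listed nor needed, are in the scene too. What is shaped like the part that bears small2_center but pink is not meant.

How it is judged:
At the end, for the whole second after the job is handed in: All seven cans stand upright (within 0.08 rad), each directly on one of the two pans with its centre at least 6 mm inside the edge, released; both pans are within 5 mm of level and at rest (((x of large1_center in the frame of pan_dark_top between -0.079 and 0.079 m and y of large1_center in the frame of pan_dark_top between -0.079 and 0.079 m and z of large1_center in the frame of pan_dark_top between 0.041 and 0.051 m) or (x of large1_center in the frame of pan_light_top between -0.079 and 0.079 m and y of large1_center in the frame of pan_light_top between -0.079 and 0.079 m and z of large1_center in the frame of pan_light_top between 0.041 and 0.051 m)) and angle between each of large1_center, large2_center, large3_center, small1_center, small2_center, small3_center, small4_center's own z axis and vertical below 0.08 rad and contact force between each of large1, large2, large3, small1, small2, small3, small4 and the fingers below 0.05 N and ((x of large2_center in the frame of pan_dark_top between -0.079 and 0.079 m and y of large2_center in the frame of pan_dark_top between -0.079 and 0.079 m and z of large2_center in the frame of pan_dark_top between 0.041 and 0.051 m) or (x of large2_center in the frame of pan_light_top between -0.079 and 0.079 m and y of large2_center in the frame of pan_light_top between -0.079 and 0.079 m and z of large2_center in the frame of pan_light_top between 0.041 and 0.051 m)) and ((x of large3_center in the frame of pan_dark_top between -0.079 and 0.079 m and y of large3_center in the frame of pan_dark_top between -0.079 and 0.079 m and z of large3_center in the frame of pan_dark_top between 0.041 and 0.051 m) or (x of large3_center in the frame of pan_light_top between -0.079 and 0.079 m and y of large3_center in the frame of pan_light_top between -0.079 and 0.079 m and z of large3_center in the frame of pan_light_top between 0.041 and 0.051 m)) and ((x of small1_center in the frame of pan_dark_top between -0.079 and 0.079 m and y of small1_center in the frame of pan_dark_top between -0.079 and 0.079 m and z of small1_center in the frame of pan_dark_top between 0.033 and 0.043 m) or (x of small1_center in the frame of pan_light_top between -0.079 and 0.079 m and y of small1_center in the frame of pan_light_top between -0.079 and 0.079 m and z of small1_center in the frame of pan_light_top between 0.033 and 0.043 m)) and ((x of small2_center in the frame of pan_dark_top between -0.079 and 0.079 m and y of small2_center in the frame of pan_dark_top between -0.079 and 0.079 m and z of small2_center in the frame of pan_dark_top between 0.033 and 0.043 m) or (x of small2_center in the frame of pan_light_top between -0.079 and 0.079 m and y of small2_center in the frame of pan_light_top between -0.079 and 0.079 m and z of small2_center in the frame of pan_light_top between 0.033 and 0.043 m)) and ((x of small3_center in the frame of pan_dark_top between -0.079 and 0.079 m and y of small3_center in the frame of pan_dark_top between -0.079 and 0.079 m and z of small3_center in the frame of pan_dark_top between 0.033 and 0.043 m) or (x of small3_center in the frame of pan_light_top between -0.079 and 0.079 m and y of small3_center in the frame of pan_light_top between -0.079 and 0.079 m and z of small3_center in the frame of pan_light_top between 0.033 and 0.043 m)) and ((x of small4_center in the frame of pan_dark_top between -0.079 and 0.079 m and y of small4_center in the frame of pan_dark_top between -0.079 and 0.079 m and z of small4_center in the frame of pan_dark_top between 0.033 and 0.043 m) or (x of small4_center in the frame of pan_light_top between -0.079 and 0.079 m and y of small4_center in the frame of pan_light_top between -0.079 and 0.079 m and z of small4_center in the frame of pan_light_top between 0.033 and 0.043 m)) and value of joint pan_dark between -0.005 and 0.005 m and velocity of joint pan_dark between -0.01 and 0.01 m/s and value of joint pan_light between -0.005 and 0.005 m and velocity of joint pan_light between -0.01 and 0.01 m/s); the robot touches nothing.
It fails at once if a can is knocked over (angle between any of large1_center, large2_center, large3_center, small1_center, small2_center, small3_center, small4_center's own z axis and vertical above 1.2 rad).
It fails at once if one of the other things on the table is pushed more than 40 mm away or knocked over (distance of any of cup1, bottle1, cup_stack, mint_tin, jar1, pen from where it was at the start of the episode above 0.04 m or angle between any of cup1, bottle1, cup_stack, mint_tin, jar1's own z axis and vertical above 0.6 rad).
It also fails if it takes over 72 s, if anything falls off the work surface, if the arm or the gripper's body presses on something with over 40 N, if the wrist force passes 120 N, or if a joint passes its speed limit or range.

ROBOT

A 7-joint arm with a two-finger parallel gripper is mounted at the origin on the work surface. World frame = base frame: x ahead of the robot, y to its left, z up, the work surface at z = 0. Lengths are in m, angles in rad, forces in N, time in s.
With the tool pointing down it reaches from about 0.425 to 0.925 m from the base axis. Payload 6.8 kg.
Tool frame: the origin (TCP) lies on the front face of the gripper's body, between the roots of the fingers; the fingertips stand 73 mm ahead of it and the grasp point (between the pads) lies 54 mm ahead of it; z points along the fingers, y is the direction in which the jaws open and shut (so a half turn about z gives the same grasp; the last joint's range is limited). The gripper opens to 85 mm and grips with 20 to 120 N. Pads are 22 mm wide; open, the fingers measure 114 mm over their backs; the gripper's body (76 mm by 85 mm) begins 54 mm behind the grasp point. The pads swing forward as they close: fully open they stand 13 mm farther back than shut.
Start: joints at [-1.26, 0.477, 0.022, 1.555, -0.011, 1.109, -0.083], TCP at [0.274, 0.617, 0.304] pointing down, gripper open.
Joint ranges: [-2.96, 2.96], [-0.34, 2.1], [-1.41, 1.46], [0.24, 2.44], [-1.37, 4.51], [0.17, 1.92], [-2.96, 2.96]. Speed limits (rad/s): [2.39, 2.39, 3.14, 3.14, 3.14, 3.14, 3.14].

INTERFACE

Orientations are given as a unit quaternion [w, x, y, z].
In Python, from station import get_obs, read_camera, hand_in, spot_in, cut_out, spot_point gives the robot as it stands. The module is installed in compiled form; this text tells all that it offers.
- The arm moves only by the tool move_arm, never from a script. Its arguments are lists of equal length, an entry for each row: "gripper": the opening, from 0 (shut) to 1 (fully open); "xyz": the shift along the tool's x, y, z in cm, a list of three; "twist": the turn about the tool's z in rad. A call has 1 to 5 rows; each row is the pose to reach, as a shift and turn from the pose commanded when the call began, along the tool's axes at that moment; what a row does not reach only later rows make up. A row lasts 1/12 s, in which the tool goes at most 41.7 mm and 7.16 degrees, less where a joint would pass 70% of its speed; a pose out of reach is approached as far as the arm can. A call with a gripper value outside its range is refused whole. The fingers move at their own pace and stop on an object; "squeeze" is the grip in N (left out, the last holds). Time passes only in rows, so rows that repeat a pose let the fingers close. It gives the time, the measured TCP pose, the force and the opening at its end, in the units of the state.
- get_obs(): the state, without advancing time (a new reading comes with each control period).
- read_camera(name): name is "side" or "top"; returns a dict with "pixels" (480x640x3 uint8, red, green, blue), "fx", "fy", "cx", "cy" (pixels), "k1" (the pictures are not rectified: a ray, as slopes to the right and down, at radius r is drawn at 1 + k1 r^2 times it, then the intrinsics apply), "R" (3x3) and "t" (3): a world point X has camera coordinates R X + t. Camera axes: x right, y down, z forward; pixel columns grow to the right and rows downward; lengths in m; the calibration is good to about 2 mm. A picture is of the moment at which its call begins. There is no depth.
- hand_in(): hands the job in, once; it reports no verdict.
Trained networks look in the newest picture that a camera, given by its name, has taken for a name from the list of things; names that differ only in an ending like _2 or _b are one class to them, and where a whole thing is asked for, a point or a joint stands for the part that bears it (a point fixed in the world has none). Each returns a list of dicts, best first, with "p" (0 to 1); they miss things now and then, are a little off and sometimes report something else, mostly with a low value. They report only what shows in the picture. A call takes as long as a camera call. They do not tell look-alikes from the thing itself.
- spot_in(query, camera): "centre" ([x, y, z] in m, in world coordinates, good to about 4 mm: the middle of the surface that is visible of it).
- cut_out(query, camera): "pixels" (480x640 bool, what is visible of it).
- spot_point(query, camera): "centre" ([x, y, z] in m, in world coordinates, good to about 4 mm: a listed point, or the origin of a listed thing).
The state is a dict: "t": time; "q": joint angles; "joint_vel": joint speeds; "joint_torque": joint torques, N m; "eef_pos": TCP position; "tool_rot": TCP orientation; "contact_force": force on the tool from outside, world axes, zero at the start; "torque": the same for the moment, N m; "gripper_width": opening from 0.0 (shut) to 1.0 (fully open).
Only numpy, scipy, OpenCV 4.12 (cv2) and the standard library are available. Lean on these libraries where they do the work, as an engineer would, in place of code of your own. Each camera call takes 0.05 s, during which the arm holds its last target.

## Working session

There is one attempt and no reset: what is moved stays moved. The work goes in short steps, Python scripts to look and compute and a tool call to move; the robot and the scene stay as the last step left them, time stands still between calls to the robot, and variables do not carry over. Pictures are saved under pics/ and viewed, and the job is handed in when it is done.

Besides the shell and the picture viewer there is one more tool, called after "Call:" as a command line: name --pt "numbers of a row" for each row, then --argument value for the rest. move_arm: Moves the arm, as the interface text tells. Its arguments: {"type":"object","properties":{"gripper":{"type":"array","items":{"type":"number"}},"xyz":{"type":"array","items":{"type":"array","items":{"type":"number"}}},"twist":{"type":"array","items":{"type":"number"}},"squeeze":{"type":"number"}},"required":["gripper","xyz","twist"]}

```bash
mkdir -p pics; ls; python3 - <<'E'
from station import *
import cv2
o=get_obs();print({k:o[k] for k in('t','eef_pos','tool_rot','gripper_width')})
for c in('side','top'):
    r=read_camera(c);cv2.imwrite(f'pics/{c}0.png',r['pixels'][:,:,::-1]);print(c,r['fx'],r['k1'],r['R'],r['t'])
    for q in ['pan_dark_top','pan_light_top','balance','large1_center','small1_center','rack_slope','canopy_edge','cup1','bottle1','cup_stack','mint_tin','jar1','pen']:
        for d in spot_point(q,c): print(c,q,[round(float(v),3) for v in d['centre']],round(float(d['p']),2))
E
```

```text
pics
{'t': 0.0, 'eef_pos': array([0.27432421, 0.61624869, 0.30294812]), 'tool_rot': array([-1.27585228e-04,  2.07869425e-01,  9.78156177e-01, -8.82558631e-04]), 'gripper_width': 1.003285472244562}
side 578.4613226787748 -0.05750073070502014 [[-0.84628191 -0.53237355 -0.01963014]
 [-0.25048057  0.43015397 -0.86731024]
 [ 0.47017701 -0.72907199 -0.49738075]] [0.45504764 0.31593245 1.1467485 ]
side pan_dark_top [0.536, -0.115, 0.069] 0.74
side pan_light_top [0.554, 0.097, 0.116] 0.74
side balance [0.543, -0.009, -0.005] 0.66
side large1_center [0.566, -0.155, 0.115] 0.64
side large1_center [0.582, 0.387, 0.165] 0.5
side small1_center [0.583, -0.084, 0.103] 0.83
side cup1 [0.597, -0.381, 0.002] 0.94
side bottle1 [0.623, -0.315, 0.004] 0.84
side cup_stack [0.597, -0.378, 0.002] 0.69
side cup_stack [0.583, 0.388, 0.162] 0.54
side mint_tin [0.34, -0.236, 0.001] 0.68
side jar1 [0.734, -0.233, 0.002] 0.93
side pen [0.352, 0.258, 0.005] 0.88
top 541.1449033631093 0.02549501079373969 [[-0.0126024  -0.99989911 -0.00655365]
 [-0.99099216  0.01336352 -0.13325149]
 [ 0.13332563  0.00481533 -0.99106059]] [-0.00392074  0.5803779   1.48608725]
top pan_dark_top [0.536, -0.112, 0.066] 0.74
top balance [0.546, -0.003, 0.002] 0.93
top large1_center [0.569, -0.16, 0.116] 0.88
top large1_center [0.537, -0.112, 0.066] 0.65
top small1_center [0.583, -0.082, 0.106] 0.57
top rack_slope [0.583, 0.353, 0.119] 0.74
top canopy_edge [0.604, 0.35, 0.317] 0.64
top cup1 [0.598, -0.385, 0.003] 0.75
top cup1 [0.548, -0.004, 0.005] 0.24
top bottle1 [0.621, -0.316, 0.004] 0.74
top cup_stack [0.755, -0.039, -0.001] 0.8
top cup_stack [0.735, -0.232, 0.003] 0.25
top mint_tin [0.566, 0.056, 0.149] 0.7
top mint_tin [0.339, -0.233, -0.001] 0.63
top jar1 [0.581, -0.077, 0.109] 0.65
top jar1 [0.735, -0.229, -0.0] 0.64
top jar1 [0.497, -0.067, 0.115] 0.52
top jar1 [0.584, 0.351, 0.122] 0.31
top pen [0.348, 0.258, -0.003] 0.72
```

View pics/side0.png

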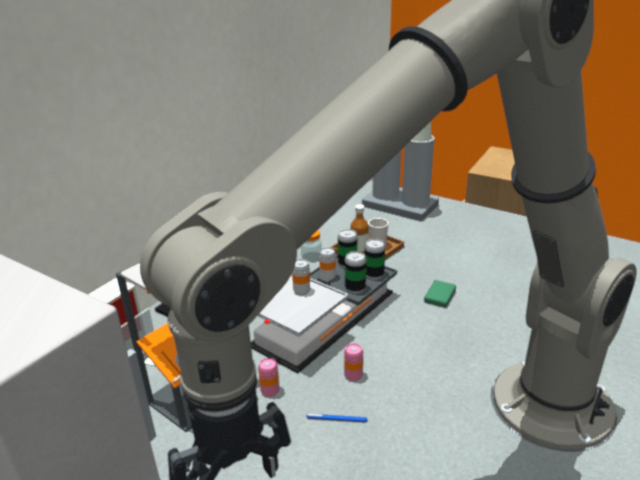

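View pics/top0.png

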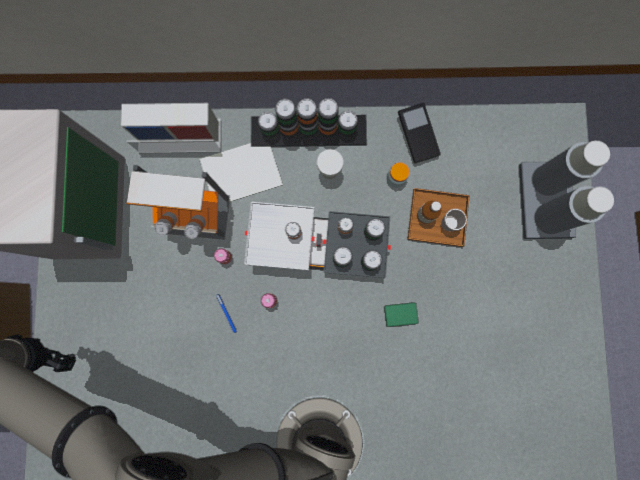

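```bash
cat > h.py <<'E'
import numpy as np, cv2
from station import *
def ray(r,u,v):
    k=r['k1'];x=(u-r['cx'])/r['fx'];y=(v-r['cy'])/r['fy'];a,b=x,y
    for _ in range(20):
        s=1+k*(a*a+b*b);a,b=x/s,y/s
    R=np.array(r['R']);t=np.array(r['t']);return -R.T@t,R.T@np.array([a,b,1])
def onz(r,u,v,z):
    c,d=ray(r,u,v);return c+d*(z-c[2])/d[2]
def proj(r,X):
    p=np.array(r['R'])@np.array(X)+np.array(r['t']);a,b=p[:2]/p[2];s=1+r['k1']*(a*a+b*b)
    return np.array([r['fx']*a*s+r['cx'],r['fy']*b*s+r['cy']])
def crop(r,n,u0,v0,w,h,s):
    c=r['pixels'][v0:v0+h,u0:u0+w,::-1];c=cv2.resize(c,None,fx=s,fy=s,interpolation=cv2.INTER_CUBIC)
    for i in range(0,w,20):cv2.putText(c,str(u0+i),(int(i*s),8),0,.3,(0,0,255));cv2.line(c,(int(i*s),10),(int(i*s),15),(0,0,255))
    for i in range(0,h,20):cv2.putText(c,str(v0+i),(0,int(i*s)+4),0,.3,(0,0,255));
    cv2.imwrite(n,c)
def st():
    o=get_obs();q=o['tool_rot'];w,x,y,z=q
    ya=np.degrees(np.arctan2(1-2*x*x-2*z*z,2*(x*y-w*z)))
    print('t',round(o['t'],2),'pos',np.round(o['eef_pos'],4),'jawdeg',round(ya,1),'grip',round(o['gripper_width'],3),'F',np.round(o['contact_force'],1))
    return o
E
python3 - <<'E'
from h import *
r=read_camera('top')
crop(r,'pics/rack.png',115,160,130,100,6)
crop(r,'pics/bal.png',240,190,160,100,5)
E
```

```text
(no output)
```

View pics/rack.png

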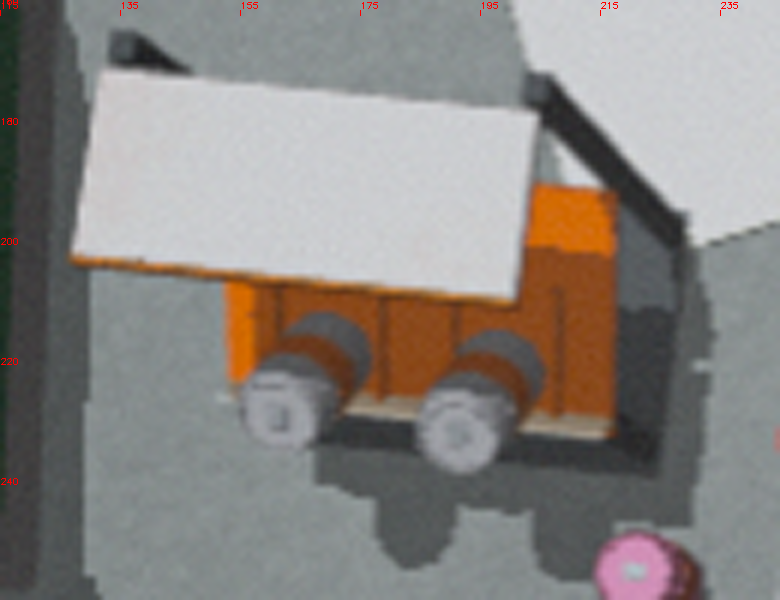

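View pics/bal.png

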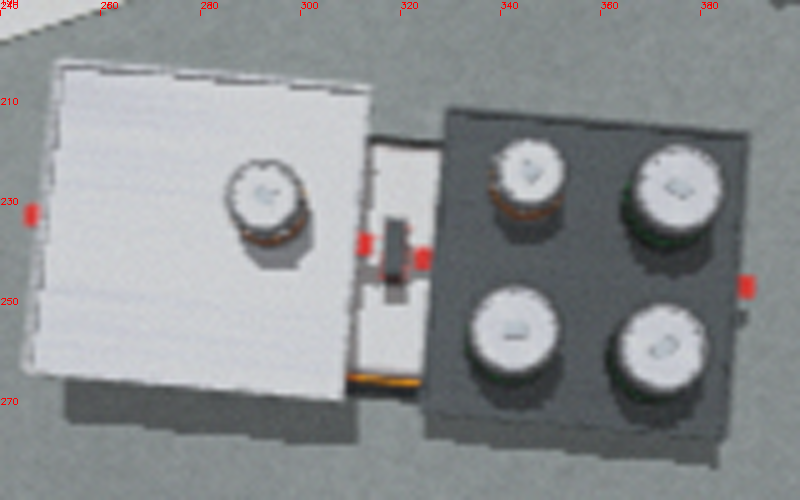

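```bash
python3 - <<'E'
from h import *
r=read_camera('top')
P=lambda x,y:(115+x/6-.4,160+y/6-.4)
B=lambda x,y:(240+x/5-.4,190+y/5-.4)
def seg(a,b,z,f=P):
    A=onz(r,*f(*a),z);C=onz(r,*f(*b),z);d=A-C
    print(z,A.round(4),C.round(4),'len',np.linalg.norm(d).round(4),'ydir deg',np.degrees(np.arctan2(d[1],d[0])).round(1))
print('canopy top front / lower front')
for z in(.3,.325,.35): seg((72,258),(517,299),z); seg((103,70),(542,112),z)
for z in(.3,.317,.34): seg((72,264),(517,304),z)
print('can tops')
for z in(.17,.19,.21,.23): seg((283,408),(460,430),z)
print('slope back top corner right, lip'); print(onz(r,*P(617,190),.25),onz(r,*P(610,437),.12))
print('base dark right front/ back'); 
print('light pan rim')
for z in(.112,.118): 
  seg((57,60),(371,87),z,B);seg((25,373),(345,400),z,B);print(sum(onz(r,*B(*c),z) for c in((57,60),(371,87),(25,373),(345,400)))/4)
print('dark')
for z in(.068,.074): 
  seg((447,107),(748,132),z,B);seg((424,410),(724,437),z,B);print(sum(onz(r,*B(*c),z) for c in((447,107),(748,132),(424,410),(724,437)))/4)
print('cans')
for n,p,z in(('sL',(264,194),.112+.076),('sD',(530,172),.068+.076),('L1',(678,188),.16),('L2',(514,330),.16),('L3',(664,350),.16)): print(n,onz(r,*B(*p),z).round(4))
print('pink',onz(r,*P(635,570),.076),onz(r,268.5,300.5,.076))
E
```

```text
canopy top front / lower front
0.3 [0.6148 0.4402 0.3   ] [0.5962 0.2664 0.3   ] len 0.1748 ydir deg 83.9
0.3 [0.6898 0.4306 0.3   ] [0.6707 0.2578 0.3   ] len 0.1739 ydir deg 83.7
0.325 [0.61   0.4311 0.325 ] [0.5918 0.2607 0.325 ] len 0.1713 ydir deg 83.9
0.325 [0.6836 0.4216 0.325 ] [0.6649 0.2523 0.325 ] len 0.1704 ydir deg 83.7
0.35 [0.6053 0.4219 0.35  ] [0.5875 0.255  0.35  ] len 0.1678 ydir deg 83.9
0.35 [0.6773 0.4126 0.35  ] [0.659  0.2467 0.35  ] len 0.1669 ydir deg 83.7
0.3 [0.6124 0.4402 0.3   ] [0.5942 0.2664 0.3   ] len 0.1747 ydir deg 84.0
0.317 [0.6092 0.4339 0.317 ] [0.5913 0.2625 0.317 ] len 0.1723 ydir deg 84.0
0.34 [0.6048 0.4255 0.34  ] [0.5873 0.2573 0.34  ] len 0.1691 ydir deg 84.0
can tops
0.17 [0.5729 0.3955 0.17  ] [0.5624 0.3195 0.17  ] len 0.0767 ydir deg 82.1
0.19 [0.5701 0.3895 0.19  ] [0.5597 0.3146 0.19  ] len 0.0756 ydir deg 82.1
0.21 [0.5672 0.3835 0.21  ] [0.557  0.3097 0.21  ] len 0.0745 ydir deg 82.1
0.23 [0.5644 0.3775 0.23  ] [0.5543 0.3048 0.23  ] len 0.0734 ydir deg 82.1
slope back top corner right, lip
[0.64955652 0.23779498 0.25      ] [0.5
[... 385 characters left out ...]
118 ] len 0.1702 ydir deg 84.4
[0.55519549 0.09681685 0.118     ]
dark
0.068 [ 0.6277 -0.0368  0.068 ] [ 0.6113 -0.2032  0.068 ] len 0.1673 ydir deg 84.4
0.068 [ 0.4599 -0.0217  0.068 ] [ 0.4431 -0.1851  0.068 ] len 0.1643 ydir deg 84.1
[ 0.53551629 -0.11170963  0.068     ]
0.074 [ 0.6267 -0.0367  0.074 ] [ 0.6104 -0.2025  0.074 ] len 0.1666 ydir deg 84.4
0.074 [ 0.4596 -0.0217  0.074 ] [ 0.4429 -0.1845  0.074 ] len 0.1636 ydir deg 84.1
[ 0.53487444 -0.11133363  0.074     ]
cans
sL [0.5638 0.0583 0.188 ]
sD [ 0.5797 -0.0789  0.144 ]
L1 [ 0.5679 -0.1547  0.16  ]
L2 [ 0.4953 -0.0684  0.16  ]
L3 [ 0.484  -0.1453  0.16  ]
pink [0.5096111  0.26172964 0.076     ] [0.38354385 0.1303395  0.076     ]
```

```bash
python3 - <<'E'
from h import *
r=read_camera('side');o=st();p=o['eef_pos']
for d in (-.073,-.054,0,.04,.08,.1,.12,.16): print(d,proj(r,p+[0,0,d]).round(0))
crop(r,'pics/wr.png',130,300,180,180,3.3)
for d in spot_point('rack_slope','side')+spot_point('canopy_edge','side'): print(d)
E
```

```text
t 1.55 pos [0.2745 0.6167 0.3039] jawdeg 66.0 grip 1.001 F [ 0.6  0.3 -0.9]
-0.073 [237. 496.]
-0.054 [236. 486.]
0 [231. 457.]
0.04 [227. 433.]
0.08 [224. 408.]
0.1 [221. 394.]
0.12 [219. 381.]
0.16 [215. 352.]
{'centre': [0.7348, -0.2355, 0.0034], 'p': 0.39}
```

View pics/wr.png

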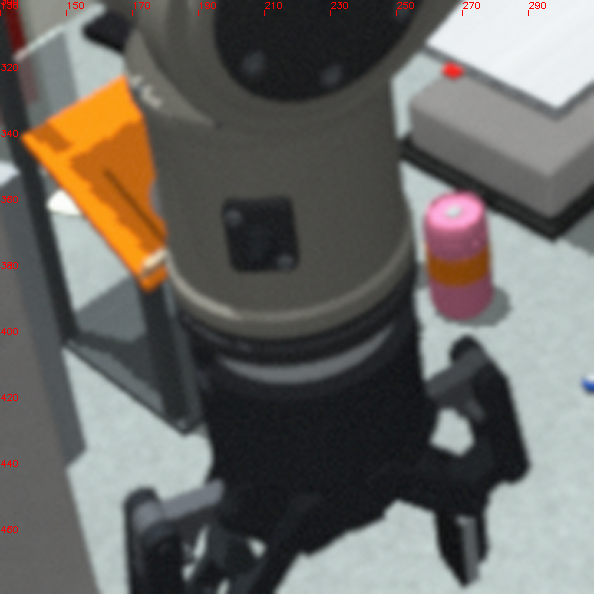

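Call:
move_arm --gripper '[0.68,0.68,0.68,0.68,0.68]' --pt "-3 -2.8 -1" --pt "-5.8 -5.6 -2" --pt "-8.8 -8.5 -3.5" --pt "-11.7 -11.4 -5" --pt "-14.6 -14.2 -6" --twist '[-0.08,-0.16,-0.24,-0.314,-0.314]' --squeeze 30

```text
t: 2.07
eef_pos: [0.3489, 0.4302, 0.364]
tool_rot: [0.0, 0.05, 0.999, 0.001]
contact_force: [1.9, 0.1, 0.5]
gripper_width: 0.679
```

Call:
move_arm --gripper '[0.68,0.68,0.68,0.68,0.68]' --pt "-1.5 -3.8 -0.4" --pt "-3 -7.6 -0.8" --pt "-4.5 -11.4 -1.2" --pt "-6 -15 -1.6" --pt "-7 -18.5 -2" --twist '[0,0,0,0,0]'

```text
t: 2.48
eef_pos: [0.3995, 0.2378, 0.3833]
tool_rot: [0.0, 0.053, 0.999, 0.0]
contact_force: [1.0, -0.9, 0.3]
gripper_width: 0.68
```

```bash
python3 - <<'E'
from h import *
st();r=read_camera('side')
cv2.imwrite('pics/s1.png',r['pixels'][:,:,::-1])
for q in('rack_slope','canopy_edge','small3_center','pan_light_top'):
  for d in spot_point(q,'side'): print(q,d)
E
```

```text
t 2.48 pos [0.3995 0.2378 0.3833] jawdeg 83.9 grip 0.68 F [ 1.  -0.9  0.3]
rack_slope {'centre': [0.5788, 0.3558, 0.12], 'p': 0.6}
canopy_edge {'centre': [0.5976, 0.3505, 0.3153], 'p': 0.6}
small3_center {'centre': [0.5776, 0.3135, 0.1666], 'p': 0.63}
pan_light_top {'centre': [0.5534, 0.0985, 0.1118], 'p': 0.83}
```

View pics/s1.png

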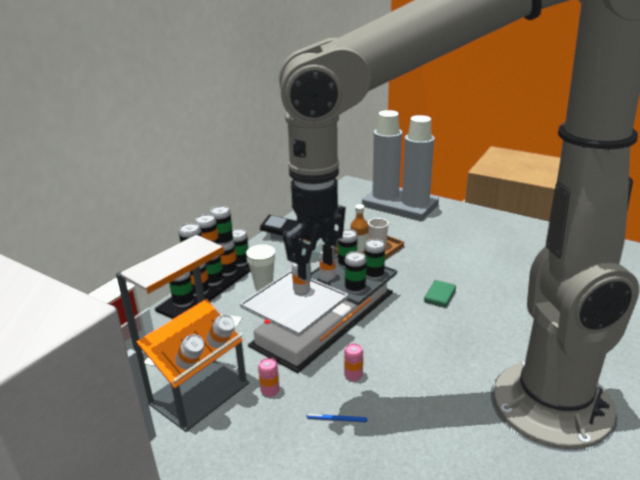

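```bash
python3 - <<'E'
from h import *
r=read_camera('side')
crop(r,'pics/s2.png',110,230,150,150,5)
im=cv2.imread('pics/s2.png')
a=np.radians(-6);X=np.array([np.cos(a),np.sin(a),0]);Y=np.array([-np.sin(a),np.cos(a),0]);Z=np.array([0,0,1.])
E=np.array([.600,.348,.317]);
def dot(P,c):
    p=(proj(r,P)-[110,230]+.5)*5;cv2.circle(im,tuple(int(v) for v in p),3,c,-1)
for s in(-1,1): dot(E+Y*.086*s,(255,0,0))
u=-X*np.sin(np.radians(32))+Z*np.cos(np.radians(32));e=X*np.cos(np.radians(32))+Z*np.sin(np.radians(32))
for s in(-1,1):
    c=E-X*.02+Y*.039*s; c[2]=.163;print(c,c+.038*u)
    for h in(.038,-.038):
      for t in np.linspace(0,6.28,24): dot(c+h*u+.02*(Y*np.cos(t)+e*np.sin(t)),(0,0,255) if h>0 else (0,255,0))
cv2.imwrite('pics/s3.png',im)
E
```

```text
[0.57603295 0.31130422 0.163     ] [0.55600633 0.3134091  0.19522583]
[0.58418617 0.38887692 0.163     ] [0.56415955 0.39098181 0.19522583]
```

View pics/s3.png

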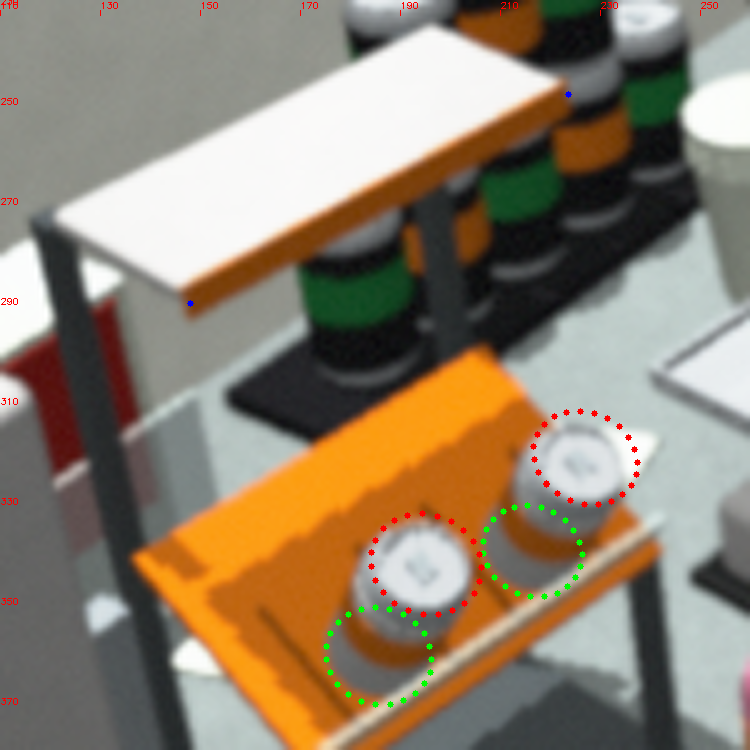

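Call:
move_arm --gripper '[0.68,0.68,0.68,0.68,0.68]' --pt "-2.5 2.3 1.2" --pt "-5 4.6 2.8" --pt "-7.6 6.9 4.8" --pt "-10.2 9.1 7.4" --pt "-10.2 9.1 7.4" --twist '[0,0,0,0,0]'

```text
t: 3.2
eef_pos: [0.5105, 0.3244, 0.3009]
tool_rot: [-0.003, 0.05, 0.999, -0.003]
contact_force: [-1.0, 0.3, -0.8]
gripper_width: 0.681
```

```bash
python3 - <<'E'
from h import *
st()
E
```

```text
t 3.2 pos [0.5105 0.3244 0.3009] jawdeg 84.3 grip 0.681 F [-1.   0.3 -0.8]
```

Call:
move_arm --gripper '[0.68,0.68,0.68,0.68,0.68]' --pt "-0.3 -0.6 0.8" --pt "-1.5 -0.6 2.3" --pt "-2.8 -0.6 4.2" --pt "-4.3 -0.6 6.4" --pt "-4.3 -0.6 6.4" --twist '[0,0,0,0,0]'

```text
t: 3.62
eef_pos: [0.5517, 0.3077, 0.2416]
tool_rot: [-0.001, 0.053, 0.999, -0.002]
contact_force: [-0.9, -1.2, -1.1]
gripper_width: 0.678
```

```bash
python3 - <<'E'
from h import *
st()
r=read_camera('side');crop(r,'pics/s4.png',110,200,170,170,4.5)
r=read_camera('top');crop(r,'pics/t4.png',110,150,140,110,5.5)
E
```

```text
t 3.62 pos [0.5517 0.3077 0.2416] jawdeg 83.9 grip 0.678 F [-0.9 -1.2 -1.1]
```

View pics/s4.png

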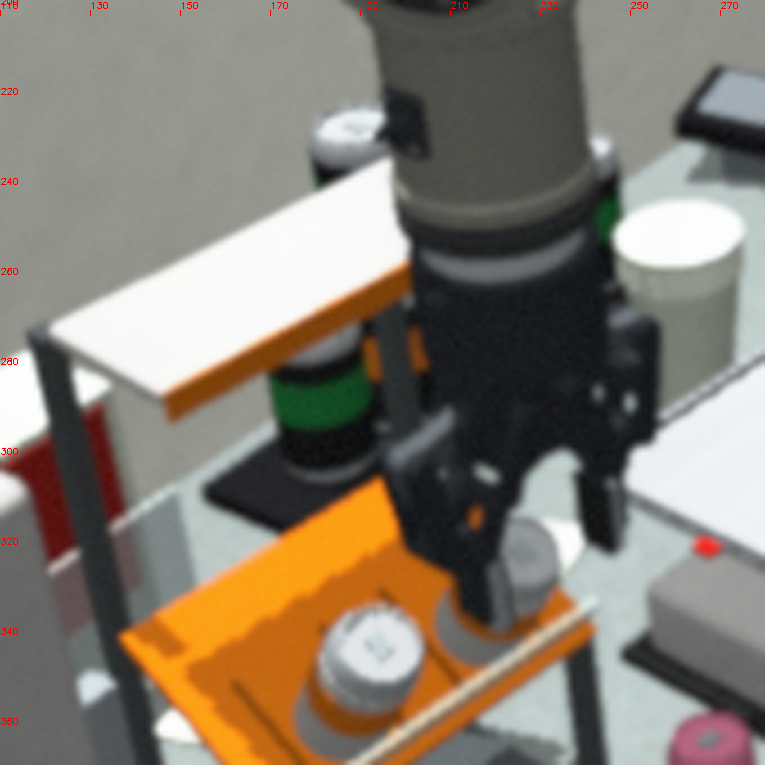

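View pics/t4.png

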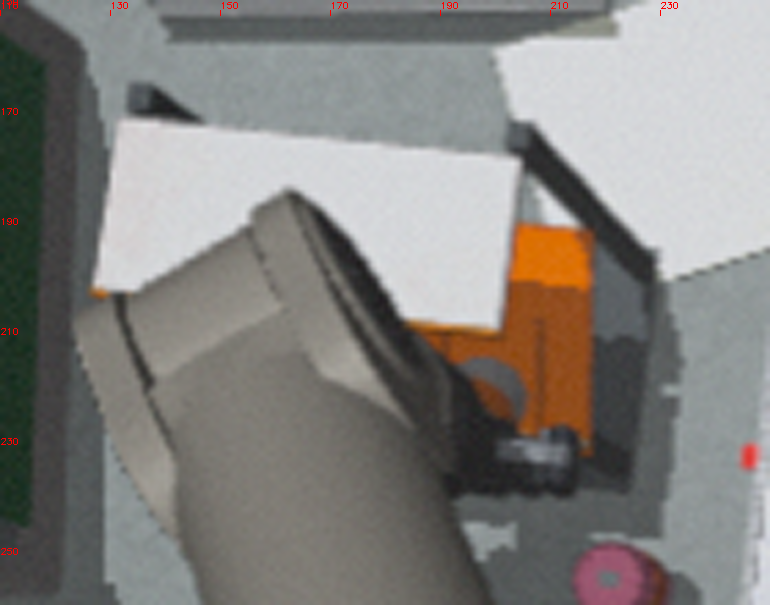

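Call:
move_arm --gripper '[0.68,0.68,0.68]' --pt "0 0.3 0.3" --pt "0 0.3 0.3" --pt "0 0.3 0.3" --twist '[0,0,0]'

```text
t: 3.97
eef_pos: [0.5517, 0.3137, 0.2431]
tool_rot: [0.001, 0.052, 0.999, 0.001]
contact_force: [-0.2, 0.4, 0.6]
gripper_width: 0.682
```

Call:
move_arm --gripper '[0.68,0.68,0.2,0.2,0.2]' --pt "0 0 0.5" --pt "0 0 0.5" --pt "0 0 0.5" --pt "0 0 0.5" --pt "0 0 0.5" --twist '[0,0,0,0,0]' --squeeze 30

```text
t: 4.38
eef_pos: [0.5521, 0.3127, 0.2369]
tool_rot: [-0.0, 0.052, 0.999, 0.0]
contact_force: [0.2, 1.4, 1.2]
gripper_width: 0.458
```

Call:
move_arm --gripper '[0.2,0.2,0.2]' --pt "0 0 0" --pt "0 0 0" --pt "0 0 0" --twist '[0,0,0]'

```text
t: 4.63
eef_pos: [0.5522, 0.3127, 0.2369]
tool_rot: [0.0, 0.052, 0.999, 0.0]
contact_force: [-0.5, 0.5, 1.9]
gripper_width: 0.46
```

```bash
python3 - <<'E'
from h import *
st()
r=read_camera('side');crop(r,'pics/s5.png',110,200,170,170,4.5)
E
```

```text
t 4.63 pos [0.5522 0.3127 0.2369] jawdeg 84.0 grip 0.46 F [-0.5  0.5  1.9]
```

View pics/s5.png

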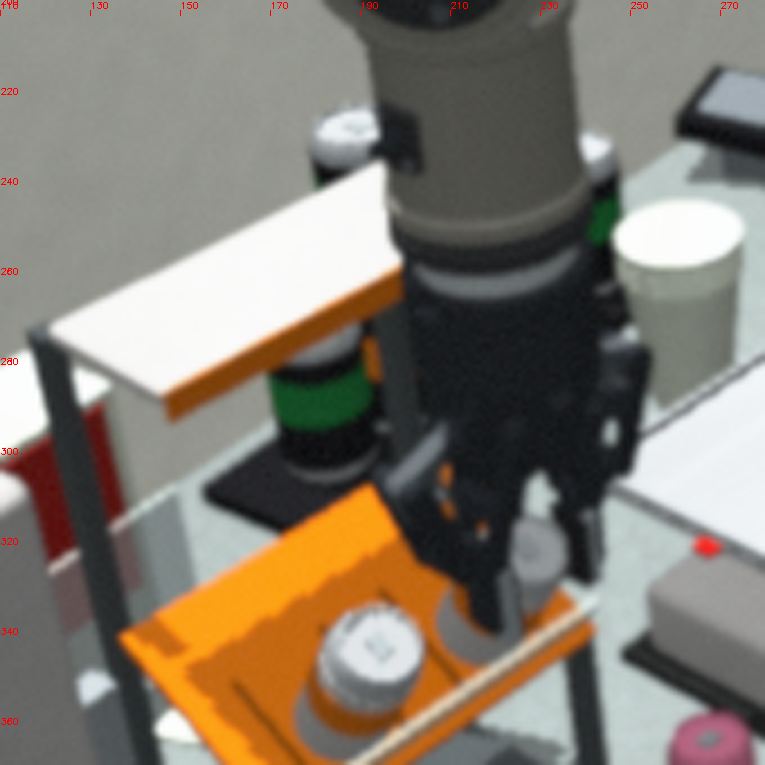

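Call:
move_arm --gripper '[0.2,0.2,0.2,0.2,0.2]' --pt "0.7 0 -1.1" --pt "1.6 0 -2.5" --pt "2.6 0 -4.2" --pt "3.7 0 -6" --pt "4.5 0 -7.2" --twist '[0,0,0,0,0]'

```text
t: 5.1
eef_pos: [0.5066, 0.3177, 0.3108]
tool_rot: [0.0, 0.052, 0.999, 0.001]
contact_force: [-0.3, 0.2, -1.0]
gripper_width: 0.452
```

```bash
python3 - <<'E'
from h import *
st()
r=read_camera('side');crop(r,'pics/s6.png',110,170,170,170,4.5)
E
```

```text
t 5.1 pos [0.5066 0.3177 0.3108] jawdeg 84.0 grip 0.452 F [-0.3  0.2 -1. ]
```

View pics/s6.png

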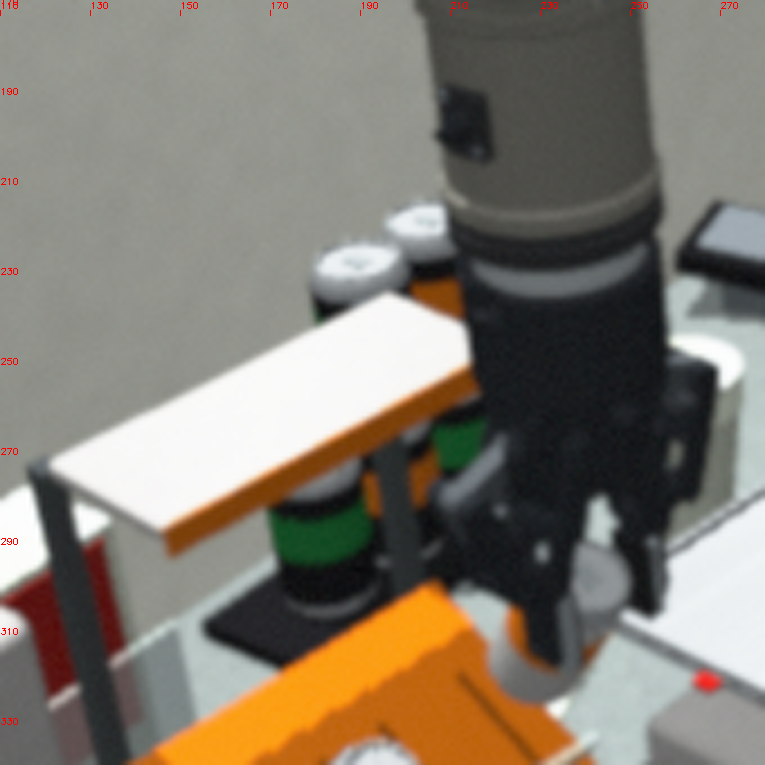

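Call:
move_arm --gripper '[0.2,0.2,0.2,0.2,0.2]' --pt "-0.3 -1.3 0" --pt "-0.6 -2.6 0" --pt "-1 -4 0" --pt "-1.4 -5.2 0" --pt "-1.7 -6.5 0" --twist '[0.12,0.24,0.36,0.48,0.6]'

```text
t: 5.57
eef_pos: [0.5176, 0.2502, 0.3085]
tool_rot: [0.0, 0.348, 0.937, -0.0]
contact_force: [1.4, 0.2, -1.4]
gripper_width: 0.457
```

Call:
move_arm --gripper '[0.2,0.2,0.2,0.2,0.2]' --pt "0 0 0" --pt "0 0 0" --pt "0 0 0" --pt "0 0 0" --pt "0 0 0" --twist '[0.12,0.24,0.36,0.48,0.6]'

```text
t: 5.98
eef_pos: [0.5174, 0.2507, 0.3084]
tool_rot: [-0.0, 0.61, 0.793, -0.0]
contact_force: [0.7, 0.8, -1.4]
gripper_width: 0.461
```

Call:
move_arm --gripper '[0.2,0.2,0.2,0.2]' --pt "0 0 0" --pt "0 0 0" --pt "0 0 0" --pt "0 0 0" --twist '[0.12,0.24,0.37,0.37]'

```text
t: 6.32
eef_pos: [0.5173, 0.2509, 0.3084]
tool_rot: [0.0, 0.744, 0.668, -0.0]
contact_force: [0.0, -0.3, -1.3]
gripper_width: 0.459
```

```bash
python3 - <<'E'
from h import *
o=st();print(o['tool_rot'],o['q'])
r=read_camera('side');crop(r,'pics/s7.png',150,170,170,170,4.5)
E
```

```text
t 6.32 pos [0.5173 0.2509 0.3084] jawdeg -6.2 grip 0.459 F [ 0.  -0.3 -1.3]
[ 1.15690044e-04  7.44381653e-01  6.67754332e-01 -3.06602221e-04] [-0.93111857  0.32752317  0.46761364  1.81998467 -0.16911396  1.03401963
 -0.50637314]
```

View pics/s7.png

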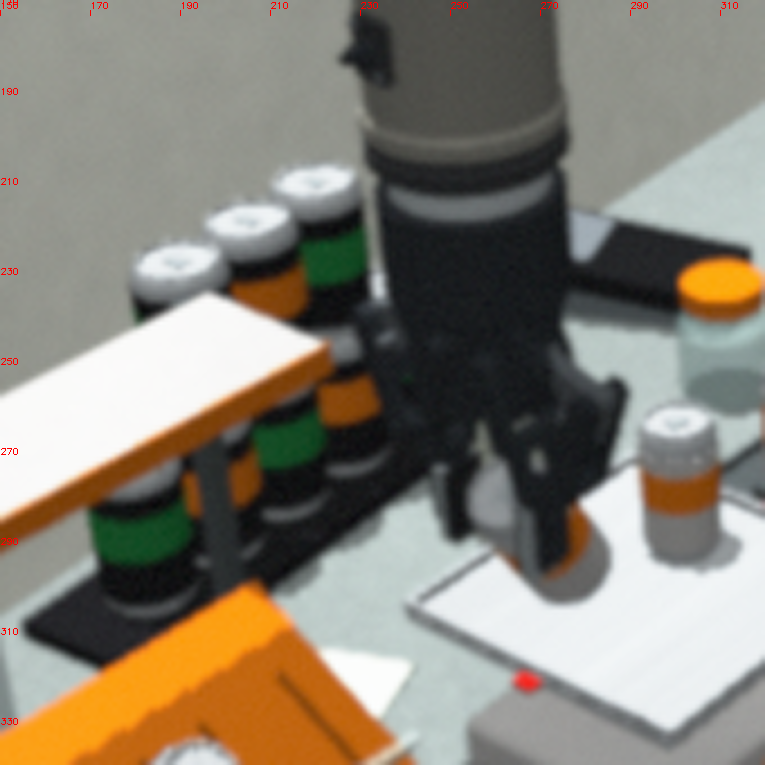

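Call:
move_arm --gripper '[0.2,0.2,0.2,0.2,0.2]' --pt "0.5 0 2" --pt "0.5 0 5" --pt "0.5 0 8" --pt "0.5 0 9.9" --pt "0.5 0 9.9" --twist '[0,0,0,0,0]' --squeeze 20

```text
t: 6.78
eef_pos: [0.5156, 0.255, 0.2056]
tool_rot: [-0.001, 0.742, 0.671, -0.004]
contact_force: [0.0, -0.1, -0.3]
gripper_width: 0.459
```

```bash
python3 - <<'E'
from h import *
o=st()
r=read_camera('side');crop(r,'pics/s8.png',150,200,170,170,4.5)
E
```

```text
t 6.78 pos [0.5156 0.255  0.2056] jawdeg -5.7 grip 0.459 F [ 0.  -0.1 -0.3]
```

View pics/s8.png

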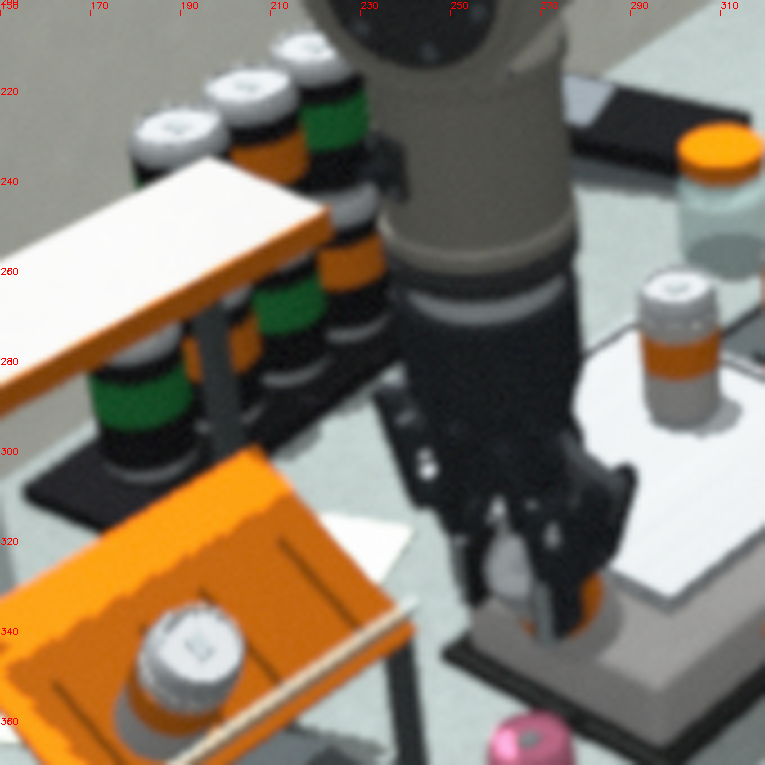

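Call:
move_arm --gripper '[0.2,0.2,0.2,0.2,0.2]' --pt "-0.6 0 -0.1" --pt "-1 0 -0.1" --pt "-1.4 0 -0.1" --pt "-1.8 0 -0.1" --pt "-2.2 0 -0.1" --twist '[0,0,0,0,0]'

```text
t: 7.25
eef_pos: [0.5181, 0.2369, 0.2141]
tool_rot: [-0.0, 0.742, 0.67, 0.005]
contact_force: [1.0, 8.0, 2.5]
gripper_width: 0.456
```

```bash
python3 - <<'E'
from h import *
o=st()
r=read_camera('side');crop(r,'pics/s9.png',200,250,130,130,5)
E
```

```text
t 7.25 pos [0.5181 0.2369 0.2141] jawdeg -5.8 grip 0.456 F [1.  8.  2.5]
```

View pics/s9.png

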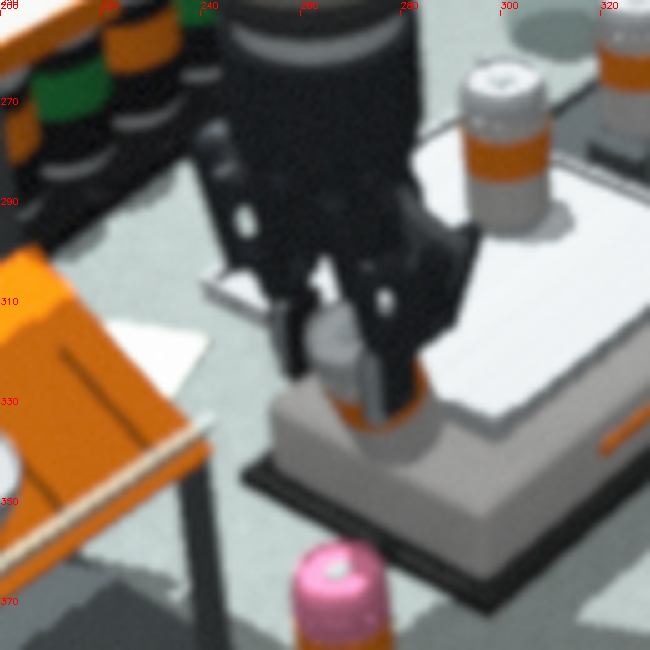

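Call:
move_arm --gripper '[0.2,0.2,0.2,0.2,0.2]' --pt "-0.4 0 0" --pt "-0.8 0 0" --pt "-1.2 0 0" --pt "-1.6 0 0" --pt "-1.9 0 0" --twist '[0,0,0,0,0]'

```text
t: 7.72
eef_pos: [0.5157, 0.218, 0.2139]
tool_rot: [-0.0, 0.742, 0.67, 0.005]
contact_force: [-0.3, 6.8, 2.4]
gripper_width: 0.456
```

```bash
python3 - <<'E'
from h import *
o=st()
r=read_camera('side');crop(r,'pics/s10.png',200,250,130,130,5)
r=read_camera('top');crop(r,'pics/t10.png',200,170,130,110,5)
E
```

```text
t 7.72 pos [0.5157 0.218  0.2139] jawdeg -5.8 grip 0.456 F [-0.3  6.8  2.4]
```

View pics/s10.png

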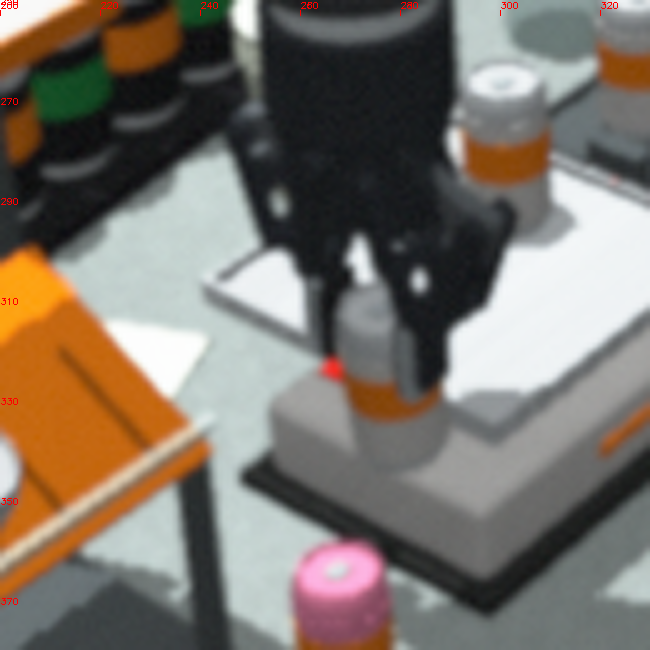

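View pics/t10.png

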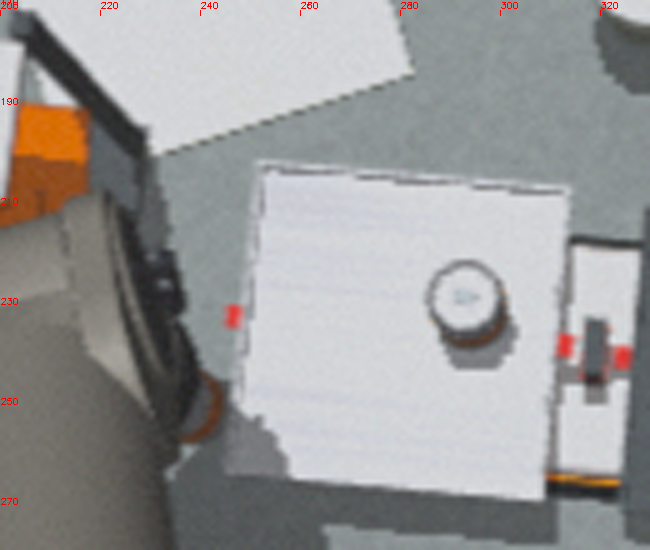

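Call:
move_arm --gripper '[0.2,0.2,0.2]' --pt "-0.3 0 0" --pt "-0.7 0 0" --pt "-0.7 0 0" --twist '[0,0,0]'

```text
t: 8.07
eef_pos: [0.5148, 0.2105, 0.2138]
tool_rot: [-0.0, 0.742, 0.67, 0.004]
contact_force: [0.3, 6.5, 1.2]
gripper_width: 0.455
```

```bash
python3 - <<'E'
from h import *
o=st()
r=read_camera('side');crop(r,'pics/s11.png',230,250,100,100,7)
im=cv2.imread('pics/s11.png')
p=o['eef_pos']
a=np.radians(-6);Y=np.array([-np.sin(a),np.cos(a),0])
b=p-.007*Y
for d in(.042,.12):
  q=(proj(r,b-[0,0,d])-[230,250]+.5)*7;print(q)
  cv2.circle(im,tuple(int(v) for v in q),4,(255,0,0),-1)
cv2.imwrite('pics/s11.png',im)
E
```

```text
t 8.07 pos [0.5148 0.2105 0.2138] jawdeg -5.9 grip 0.455 F [0.3 6.5 1.2]
[353.13473209 410.80590021]
[369.01533376 625.25853358]
```

View pics/s11.png

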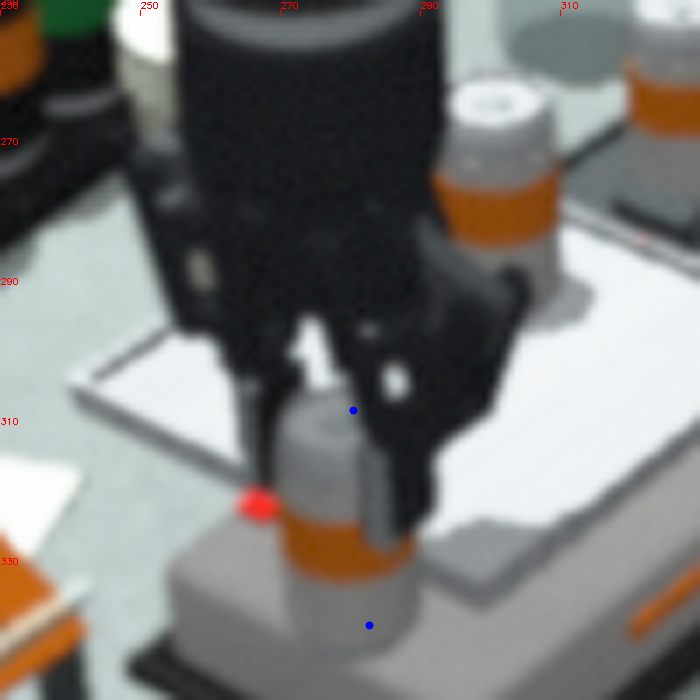

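Call:
move_arm --gripper '[0.2,0.2,0.2,0.2,0.2]' --pt "1 0 -0.5" --pt "1 0 -4.2" --pt "-1 0.3 -5.5" --pt "-3.5 0.6 -5.5" --pt "-5.2 0.7 -5.5" --twist '[0,0,0,0,0]'

```text
t: 8.53
eef_pos: [0.5157, 0.1539, 0.2684]
tool_rot: [0.001, 0.743, 0.669, 0.002]
contact_force: [-0.2, -0.3, -0.8]
gripper_width: 0.458
```

Call:
move_arm --gripper '[0.2,0.2,0.2]' --pt "0 0 0" --pt "0 0 1" --pt "0 0 1" --twist '[0,0,0]'

```text
t: 8.78
eef_pos: [0.514, 0.1564, 0.2548]
tool_rot: [-0.0, 0.743, 0.67, -0.0]
contact_force: [-0.0, -0.0, -1.0]
gripper_width: 0.457
```

```bash
python3 - <<'E'
from h import *
o=st()
r=read_camera('side');crop(r,'pics/s12.png',220,220,110,110,6.5)
E
```

```text
t 8.78 pos [0.514  0.1564 0.2548] jawdeg -5.9 grip 0.457 F [-0. -0. -1.]
```

View pics/s12.png

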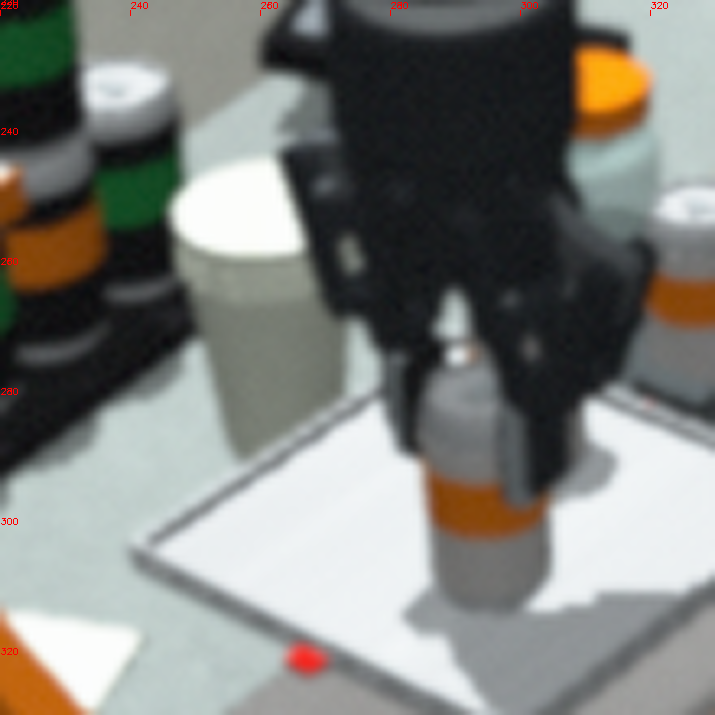

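Call:
move_arm --gripper '[0.2,0.2,0.2,0.2]' --pt "0 0 0.8" --pt "0 0 1.5" --pt "0 0 1.8" --pt "0 0 1.8" --twist '[0,0,0,0]'

```text
t: 9.17
eef_pos: [0.514, 0.1559, 0.2364]
tool_rot: [-0.0, 0.743, 0.67, -0.001]
contact_force: [-1.0, -1.2, -1.8]
gripper_width: 0.458
```

Call:
move_arm --gripper '[0.2,0.2]' --pt "0 0 0.3" --pt "0 0 0.3" --twist '[0,0]'

```text
t: 9.33
eef_pos: [0.5145, 0.1558, 0.2343]
tool_rot: [-0.0, 0.743, 0.669, -0.0]
contact_force: [-0.3, 0.1, -0.9]
gripper_width: 0.459
```

```bash
python3 - <<'E'
from h import *
o=st()
r=read_camera('side');crop(r,'pics/s13.png',220,220,110,110,6.5)
E
```

```text
t 9.33 pos [0.5145 0.1558 0.2343] jawdeg -6.0 grip 0.459 F [-0.3  0.1 -0.9]
```

View pics/s13.png

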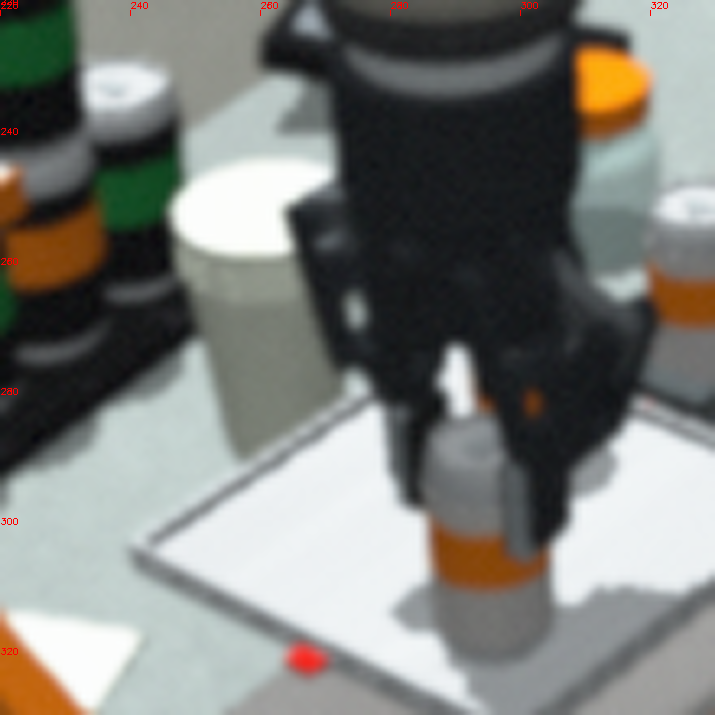

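Call:
move_arm --gripper '[0.2,0.2]' --pt "0 0 0.3" --pt "0 0 0.3" --twist '[0,0]'

```text
t: 9.55
eef_pos: [0.5145, 0.1558, 0.2315]
tool_rot: [-0.0, 0.743, 0.669, -0.0]
contact_force: [-0.7, 0.2, -0.5]
gripper_width: 0.454
```

Call:
move_arm --gripper '[0.2,0.2]' --pt "0 0 0.3" --pt "0 0 0.3" --twist '[0,0]'

```text
t: 9.72
eef_pos: [0.5148, 0.1557, 0.2287]
tool_rot: [0.0, 0.743, 0.669, 0.0]
contact_force: [-0.4, -0.2, 2.8]
gripper_width: 0.454
```

Call:
move_arm --gripper '[0.62,0.62,0.62,0.62]' --pt "0 0 0" --pt "0 0 0" --pt "0 0 0" --pt "0 0 0" --twist '[0,0,0,0]'

```text
t: 10.05
eef_pos: [0.5146, 0.1558, 0.2288]
tool_rot: [-0.0, 0.743, 0.669, 0.0]
contact_force: [-0.6, -0.5, -0.0]
gripper_width: 0.619
```

Call:
move_arm --gripper '[0.62,0.62,0.62,0.62,0.62]' --pt "0 0 -1" --pt "0 0 -4" --pt "0 0 -7.5" --pt "2.5 0 -9.5" --pt "6.5 0 -10" --twist '[0,0,0,0,0]'

```text
t: 10.47
eef_pos: [0.5239, 0.2166, 0.3344]
tool_rot: [0.001, 0.746, 0.666, 0.003]
contact_force: [1.3, -0.2, -0.2]
gripper_width: 0.62
```

```bash
python3 - <<'E'
from h import *
o=st()
r=read_camera('side');crop(r,'pics/s14.png',110,200,220,180,3.4)
E
```

```text
t 10.47 pos [0.5239 0.2166 0.3344] jawdeg -6.5 grip 0.62 F [ 1.3 -0.2 -0.2]
```

View pics/s14.png

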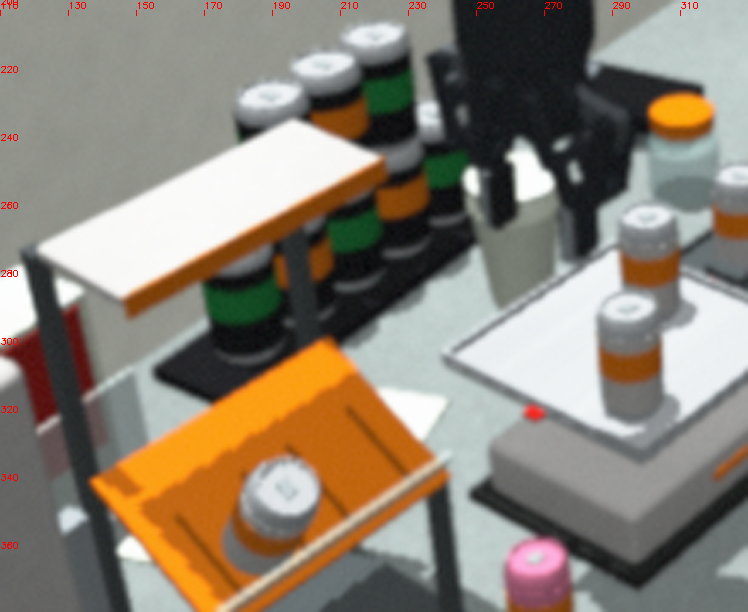

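Call:
move_arm --gripper '[0.62,0.62,0.62,0.62,0.62]' --pt "3 -0.5 0" --pt "6.7 -1.2 0" --pt "10.4 -1.8 0" --pt "14.1 -2.3 0" --pt "17.7 -2.5 0" --twist '[-0.12,-0.24,-0.36,-0.48,-0.6]'

```text
t: 10.93
eef_pos: [0.5138, 0.4013, 0.3294]
tool_rot: [-0.0, 0.509, 0.861, 0.0]
contact_force: [0.1, -0.2, 0.4]
gripper_width: 0.619
```

Call:
move_arm --gripper '[0.62,0.62,0.62,0.62,0.62]' --pt "0 0 0" --pt "0 0 0" --pt "0 0 0" --pt "0 0 0" --pt "0 0 0" --twist '[-0.12,-0.24,-0.36,-0.48,-0.6]'

```text
t: 11.35
eef_pos: [0.5147, 0.3991, 0.3291]
tool_rot: [0.0, 0.232, 0.973, -0.0]
contact_force: [0.9, -0.2, 0.4]
gripper_width: 0.621
```

Call:
move_arm --gripper '[0.68,0.68,0.68,0.68]' --pt "0 0 0" --pt "0 0 0" --pt "0 0 0" --pt "0 0 0" --twist '[-0.12,-0.24,-0.37,-0.37]'

```text
t: 11.68
eef_pos: [0.5149, 0.3989, 0.3292]
tool_rot: [0.0, 0.05, 0.999, -0.0]
contact_force: [-0.5, -0.1, 0.7]
gripper_width: 0.68
```

```bash
python3 - <<'E'
from h import *
o=st();p=o['eef_pos'];a=np.radians(84);y=np.array([np.cos(a),np.sin(a)]);x=np.array([-y[1],y[0]])
d=np.array([.5605,.3908])-p[:2];print('grasp tool x,y,z cm',(x@d*100).round(2),(y@d*100).round(2),((p[2]-.237)*100).round(2))
E
```

```text
t 11.68 pos [0.5149 0.3989 0.3292] jawdeg 84.3 grip 0.68 F [-0.5 -0.1  0.7]
grasp tool x,y,z cm -4.62 -0.33 9.22
```

Call:
move_arm --gripper '[0.68,0.68,0.68,0.68,0.68]' --pt "-0.3 -0.3 2" --pt "-1 -0.3 4" --pt "-2.4 -0.3 6.2" --pt "-3.7 -0.3 8" --pt "-4.6 -0.3 9.2" --twist '[0,0,0,0,0]'

```text
t: 12.1
eef_pos: [0.5607, 0.3904, 0.2349]
tool_rot: [-0.001, 0.054, 0.999, -0.001]
contact_force: [-0.6, 0.1, -0.4]
gripper_width: 0.681
```

Call:
move_arm --gripper '[0.68,0.68,0.68]' --pt "0 0 0" --pt "0 0 0" --pt "0 0 0" --twist '[0,0,0]'

```text
t: 12.35
eef_pos: [0.5601, 0.392, 0.238]
tool_rot: [0.0, 0.053, 0.999, 0.001]
contact_force: [-0.7, -0.1, 0.8]
gripper_width: 0.678
```

```bash
python3 - <<'E'
from h import *
st()
r=read_camera('side');crop(r,'pics/s15.png',100,200,150,170,4.5)
E
```

```text
t 12.35 pos [0.5601 0.392  0.238 ] jawdeg 84.0 grip 0.678 F [-0.7 -0.1  0.8]
```

View pics/s15.png

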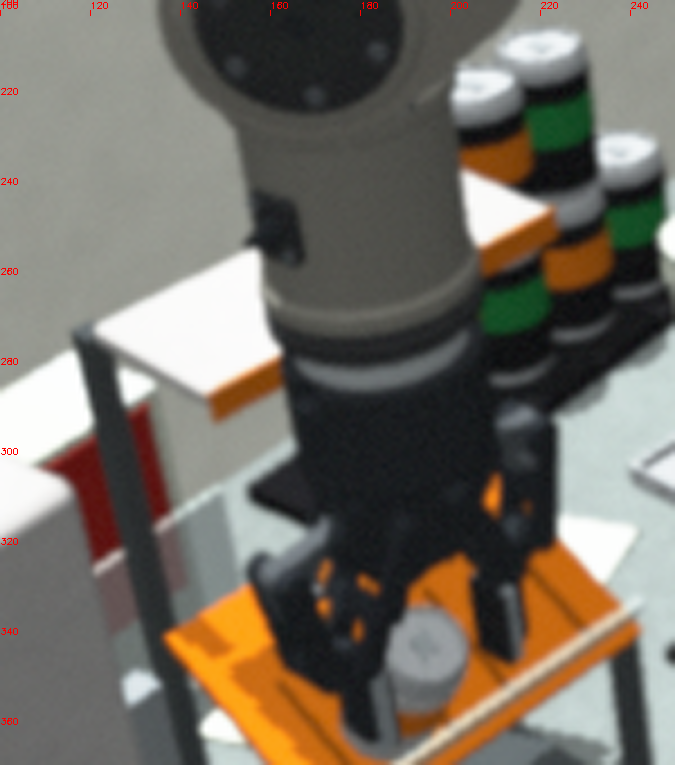

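Call:
move_arm --gripper '[0.2,0.2,0.2,0.2,0.2]' --pt "0 0 0.1" --pt "0 0 0.1" --pt "0 0 0.1" --pt "0 0 0.1" --pt "0 0 0.1" --twist '[0,0,0,0,0]' --squeeze 30

```text
t: 12.82
eef_pos: [0.5602, 0.3919, 0.2371]
tool_rot: [0.0, 0.052, 0.999, 0.001]
contact_force: [-2.0, 0.1, 5.3]
gripper_width: 0.454
```

Call:
move_arm --gripper '[0.2,0.2,0.2,0.2,0.2]' --pt "0 0 0" --pt "0.9 0 -1.5" --pt "2.2 0 -3.5" --pt "3.5 0 -5.6" --pt "4.8 0 -7.7" --twist '[0,0,0,0,0]'

```text
t: 13.23
eef_pos: [0.5118, 0.396, 0.313]
tool_rot: [-0.0, 0.053, 0.999, -0.0]
contact_force: [0.3, 0.8, -1.7]
gripper_width: 0.456
```

```bash
python3 - <<'E'
from h import *
o=st();p=o['eef_pos'];a=np.radians(84);y=np.array([np.cos(a),np.sin(a)]);x=np.array([-y[1],y[0]])
P=np.array([.5555,.097]);t=P+.155*y-.055*-x;t=P+.155*y+.055*x;print(t)
d=t-p[:2];print('tool x,y,z cm',(x@d*100).round(2),(y@d*100).round(2))
r=read_camera('side');crop(r,'pics/s16.png',100,170,170,170,4.5)
E
```

```text
t 13.23 pos [0.5118 0.396  0.313 ] jawdeg 84.0 grip 0.456 F [ 0.3  0.8 -1.7]
[0.51700321 0.25689996]
tool x,y,z cm -1.97 -13.78
```

View pics/s16.png

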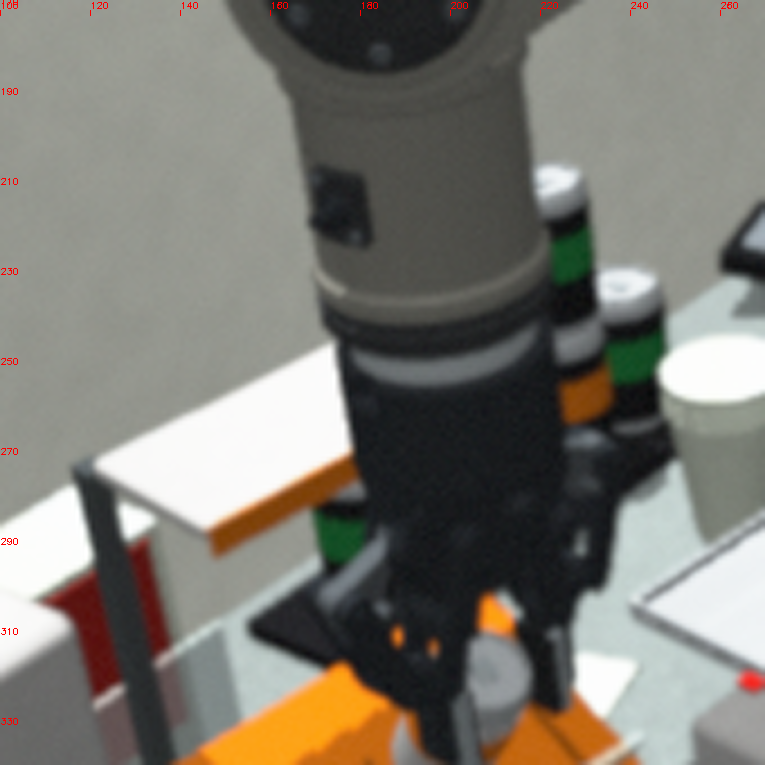

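Call:
move_arm --gripper '[0.2,0.2,0.2,0.2,0.2]' --pt "0 -2.5 -0.3" --pt "0 -5 -0.3" --pt "-0.5 -8 -0.3" --pt "-1 -11 0" --pt "-2 -13.8 0" --twist '[0.12,0.24,0.36,0.48,0.6]'

```text
t: 13.7
eef_pos: [0.5169, 0.2554, 0.3122]
tool_rot: [-0.001, 0.348, 0.938, -0.0]
contact_force: [-0.9, 0.5, -1.0]
gripper_width: 0.452
```

Call:
move_arm --gripper '[0.2,0.2,0.2,0.2,0.2]' --pt "0 0 0" --pt "0 0 0" --pt "0 0 0" --pt "0 0 0" --pt "0 0 0" --twist '[0.12,0.24,0.36,0.48,0.6]'

```text
t: 14.12
eef_pos: [0.5179, 0.2567, 0.3125]
tool_rot: [-0.0, 0.61, 0.793, -0.0]
contact_force: [-0.5, 0.0, -1.4]
gripper_width: 0.458
```

Call:
move_arm --gripper '[0.2,0.2,0.2,0.2]' --pt "0 0 0" --pt "0 0 0" --pt "0 0 0" --pt "0 0 0" --twist '[0.12,0.24,0.37,0.37]' --squeeze 20

```text
t: 14.45
eef_pos: [0.5178, 0.2569, 0.3125]
tool_rot: [0.0, 0.744, 0.668, -0.0]
contact_force: [-0.6, -0.2, -1.8]
gripper_width: 0.457
```

```bash
python3 - <<'E'
from h import *
o=st();p=o['eef_pos'];a=np.radians(84);y=np.array([np.cos(a),np.sin(a)]);x=np.array([-y[1],y[0]])
P=np.array([.5555,.097]);t=P+.155*y+.055*x
d=t-p[:2];print('now tool x=Y:',(y@d*100).round(2),'tool y=X:',(-x@d*100).round(2),'z',(p[2]-.212)*100)
r=read_camera('side');crop(r,'pics/s17.png',150,170,170,170,4.5)
E
```

```text
t 14.45 pos [0.5178 0.2569 0.3125] jawdeg -6.2 grip 0.457 F [-0.6 -0.2 -1.8]
now tool x=Y: -0.01 tool y=X: -0.08 z 10.051378217101112
```

View pics/s17.png

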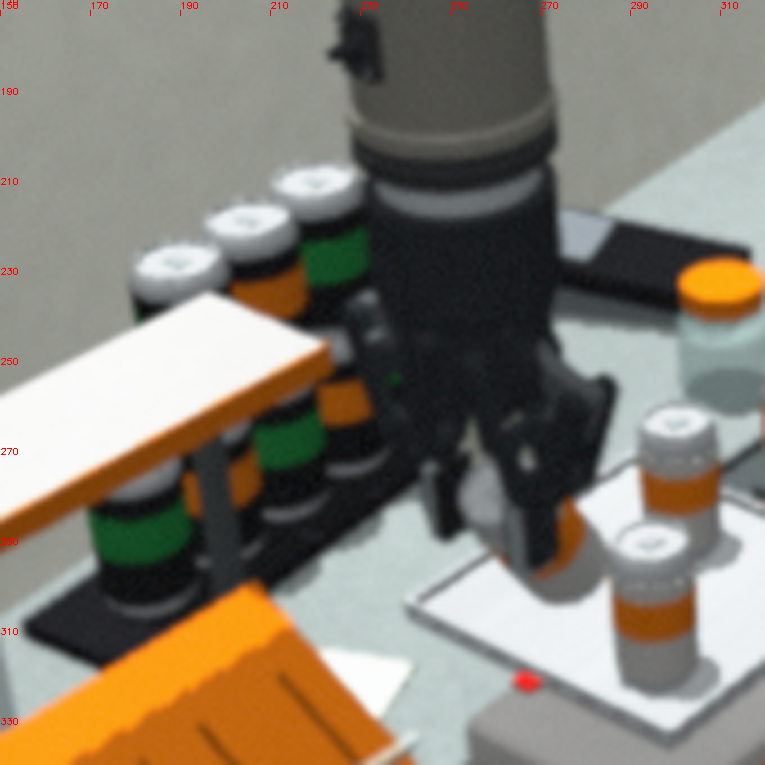

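Same geometry as the first can. Descend beside the pan and push upright.

Call:
move_arm --gripper '[0.2,0.2,0.2,0.2,0.2]' --pt "0 0 2" --pt "0 0 5" --pt "0 0 8" --pt "0 0 9.8" --pt "0 0 9.8" --twist '[0,0,0,0,0]' --squeeze 20

```text
t: 14.92
eef_pos: [0.5157, 0.256, 0.2108]
tool_rot: [-0.001, 0.742, 0.671, -0.004]
contact_force: [-1.7, -0.2, -1.5]
gripper_width: 0.457
```

Call:
move_arm --gripper '[0.2,0.2,0.2,0.2,0.2]' --pt "-0.6 0 -0.1" --pt "-1.1 0 -0.1" --pt "-1.5 0 -0.1" --pt "-1.9 0 -0.1" --pt "-2.3 0 -0.1" --twist '[0,0,0,0,0]'

```text
t: 15.33
eef_pos: [0.5167, 0.2351, 0.2176]
tool_rot: [-0.0, 0.743, 0.67, 0.002]
contact_force: [0.9, 4.9, 2.9]
gripper_width: 0.456
```

Call:
move_arm --gripper '[0.2,0.2,0.2,0.2,0.2]' --pt "-0.4 0 0" --pt "-0.8 0 0" --pt "-1.2 0 0" --pt "-1.6 0 0" --pt "-1.9 0 0" --twist '[0,0,0,0,0]'

```text
t: 15.75
eef_pos: [0.5142, 0.216, 0.2168]
tool_rot: [-0.0, 0.743, 0.67, 0.002]
contact_force: [-0.0, 6.1, 2.7]
gripper_width: 0.452
```

```bash
python3 - <<'E'
from h import *
o=st();p=o['eef_pos'];P=np.array([.5555,.097]);print('Y',(p[:2]-P)@[.1045,.9945])
r=read_camera('side');crop(r,'pics/s18.png',230,240,110,110,6.5)
E
```

```text
t 15.75 pos [0.5142 0.216  0.2168] jawdeg -5.9 grip 0.452 F [-0.   6.1  2.7]
Y 0.11402628822601306
```

View pics/s18.png

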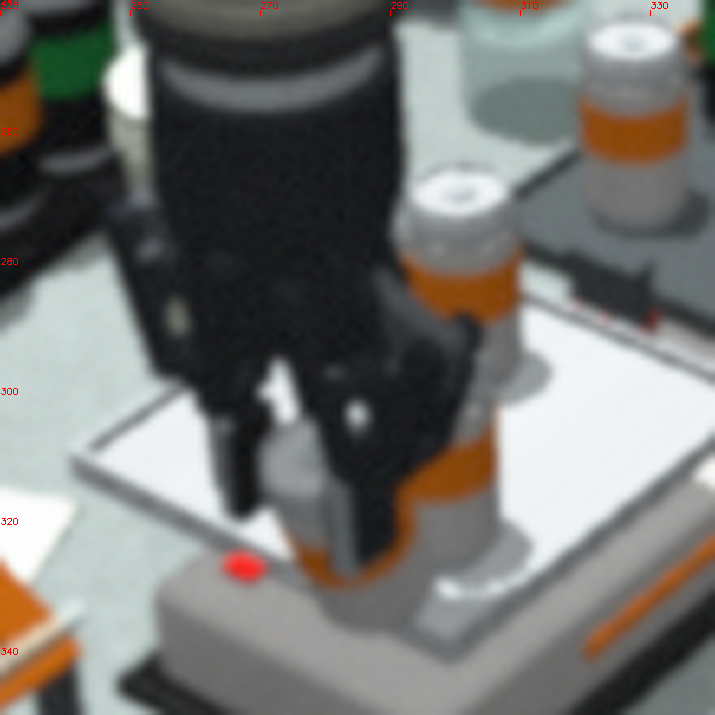

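Call:
move_arm --gripper '[0.2,0.2,0.2,0.2]' --pt "1.5 0 0" --pt "2.8 0 0.5" --pt "2.8 0 1.2" --pt "2.8 0 1.2" --twist '[0,0,0,0]'

```text
t: 16.13
eef_pos: [0.5152, 0.2439, 0.2014]
tool_rot: [-0.0, 0.742, 0.67, -0.002]
contact_force: [-0.2, 0.3, -0.8]
gripper_width: 0.452
```

```bash
python3 - <<'E'
from h import *
o=st();p=o['eef_pos'];P=np.array([.5555,.097]);print('Y',(p[:2]-P)@[.1045,.9945])
r=read_camera('side');crop(r,'pics/s19.png',230,240,110,110,6.5)
E
```

```text
t 16.13 pos [0.5152 0.2439 0.2014] jawdeg -5.8 grip 0.452 F [-0.2  0.3 -0.8]
Y 0.14183364678862279
```

View pics/s19.png

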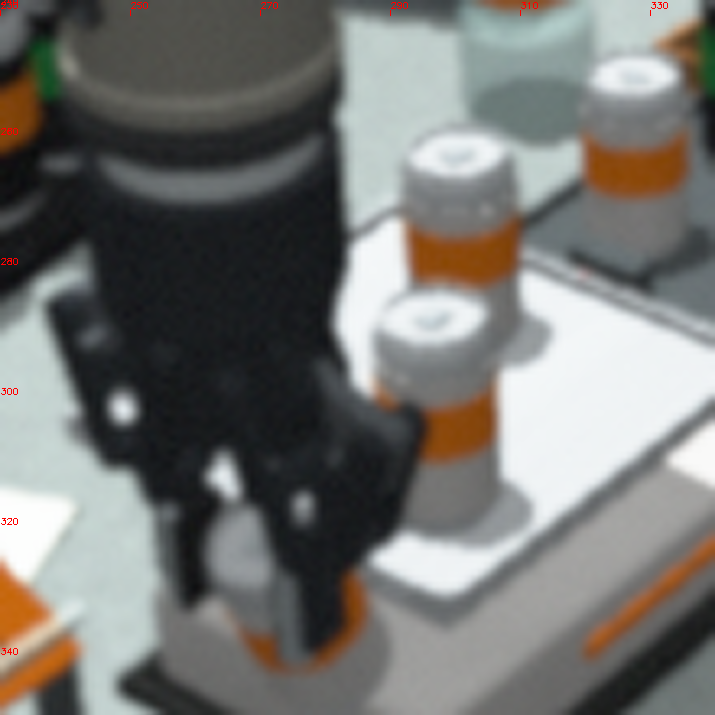

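Call:
move_arm --gripper '[0.2,0.2,0.2,0.2,0.2]' --pt "-0.5 0 -0.1" --pt "-1 0 -0.1" --pt "-1.5 0 -0.1" --pt "-2 0 -0.1" --pt "-2.4 0 -0.1" --twist '[0,0,0,0,0]'

```text
t: 16.6
eef_pos: [0.5148, 0.2212, 0.206]
tool_rot: [-0.001, 0.743, 0.67, 0.003]
contact_force: [0.9, 9.6, 1.3]
gripper_width: 0.456
```

```bash
python3 - <<'E'
from h import *
o=st();p=o['eef_pos'];P=np.array([.5555,.097]);print('Y',(p[:2]-P)@[.1045,.9945])
r=read_camera('side');crop(r,'pics/s20.png',230,240,110,110,6.5)
E
```

```text
t 16.6 pos [0.5148 0.2212 0.206 ] jawdeg -5.9 grip 0.456 F [0.9 9.6 1.3]
Y 0.1192188975246281
```

View pics/s20.png

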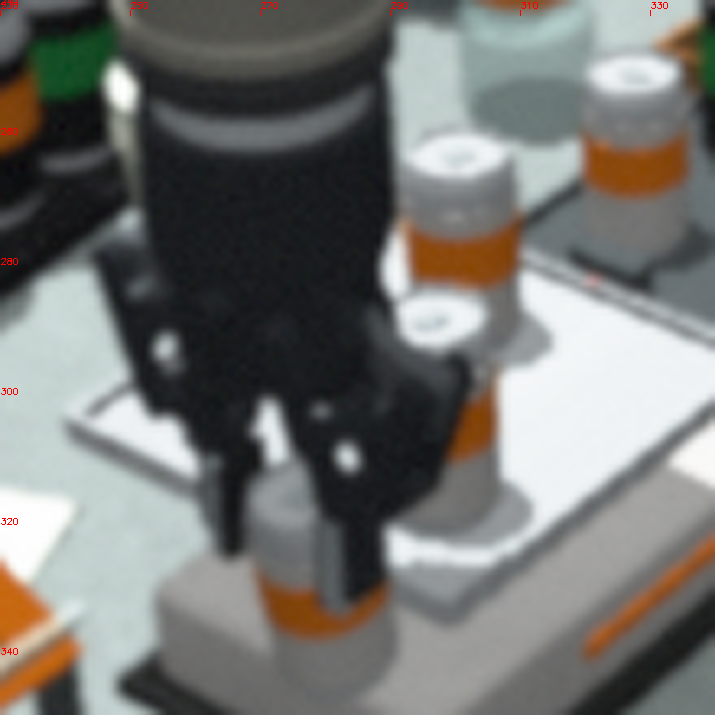

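Call:
move_arm --gripper '[0.2,0.2,0.2,0.2]' --pt "-0.4 0 0" --pt "-0.8 0 0" --pt "-1 0 0" --pt "-1 0 0" --twist '[0,0,0,0]'

```text
t: 16.98
eef_pos: [0.5139, 0.2114, 0.2062]
tool_rot: [-0.001, 0.743, 0.67, 0.003]
contact_force: [0.7, 8.6, 1.3]
gripper_width: 0.46
```

```bash
python3 - <<'E'
from h import *
o=st();p=o['eef_pos'];P=np.array([.5555,.097]);print('Y',(p[:2]-P)@[.1045,.9945])
r=read_camera('side');crop(r,'pics/s21.png',230,250,110,110,6.5)
E
```

```text
t 16.98 pos [0.5139 0.2114 0.2062] jawdeg -5.9 grip 0.46 F [0.7 8.6 1.3]
Y 0.10942887140755302
```

View pics/s21.png

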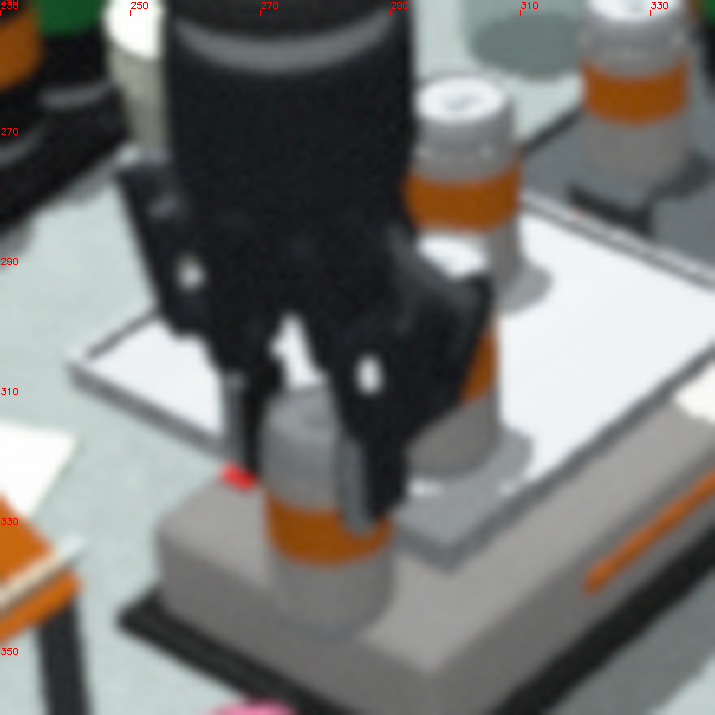

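Call:
move_arm --gripper '[0.2,0.2,0.2,0.2,0.2]' --pt "1.5 0 -0.3" --pt "1.5 0 -4.2" --pt "1.5 0 -8.2" --pt "0.2 1.5 -11.5" --pt "-1 5 -12" --twist '[0,0,0,0,0]'

```text
t: 17.45
eef_pos: [0.5617, 0.1957, 0.3313]
tool_rot: [-0.0, 0.742, 0.671, 0.004]
contact_force: [2.0, -0.1, -1.3]
gripper_width: 0.453
```

Call:
move_arm --gripper '[0.2,0.2,0.2,0.2,0.2]' --pt "-2 2.4 0" --pt "-4.2 4.8 0" --pt "-4.2 4.8 2.5" --pt "-4.2 4.8 6" --pt "-4.2 4.8 7" --twist '[0,0,0,0,0]'

```text
t: 17.87
eef_pos: [0.6031, 0.1458, 0.2505]
tool_rot: [-0.001, 0.744, 0.669, -0.003]
contact_force: [0.2, 0.1, -1.2]
gripper_width: 0.457
```

```bash
python3 - <<'E'
from h import *
o=st();p=o['eef_pos'];P=np.array([.5555,.097]);print('XY',(p[:2]-P)@[.9945,-.1045],(p[:2]-P)@[.1045,.9945])
r=read_camera('side');crop(r,'pics/s22.png',220,210,120,120,6)
r=read_camera('top');crop(r,'pics/t22.png',230,170,160,120,4.8)
E
```

```text
t 17.87 pos [0.6031 0.1458 0.2505] jawdeg -6.1 grip 0.457 F [ 0.2  0.1 -1.2]
XY 0.042194511733796264 0.053485094450237
```

View pics/s22.png

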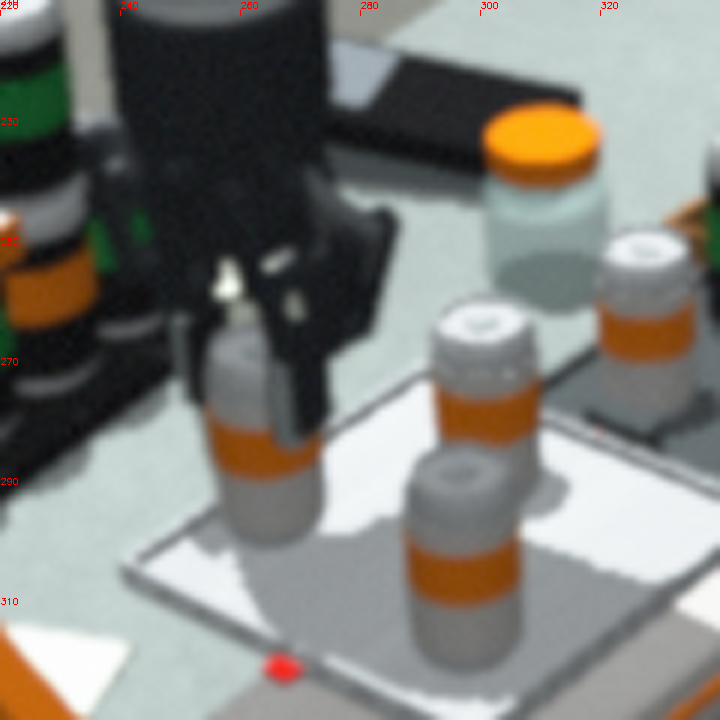

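View pics/t22.png

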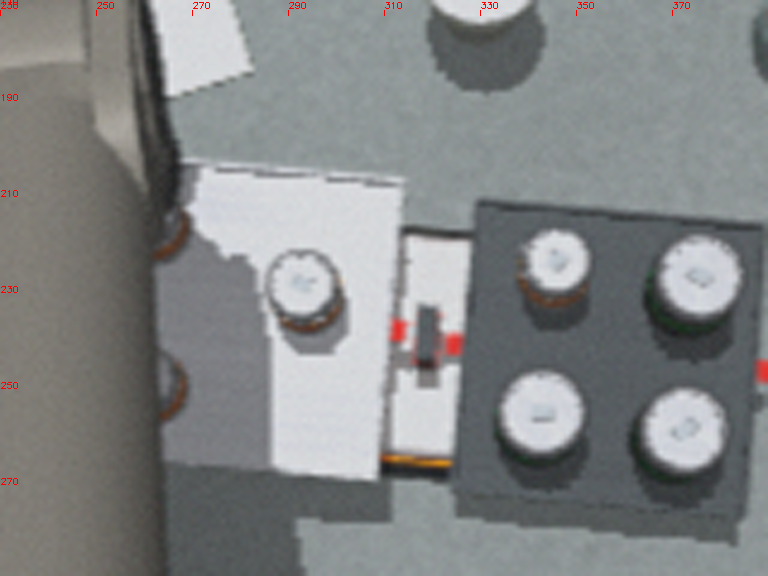

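Call:
move_arm --gripper '[0.2,0.2,0.2,0.2]' --pt "0 0.2 0.6" --pt "0 0.2 1.2" --pt "0 0.2 1.6" --pt "0 0.2 1.6" --twist '[0,0,0,0]'

```text
t: 18.3
eef_pos: [0.607, 0.1474, 0.2387]
tool_rot: [-0.0, 0.743, 0.67, 0.0]
contact_force: [-0.3, -0.0, -1.1]
gripper_width: 0.456
```

Call:
move_arm --gripper '[0.2,0.2]' --pt "0 0 0.3" --pt "0 0 0.3" --twist '[0,0]'

```text
t: 18.47
eef_pos: [0.6071, 0.1472, 0.2358]
tool_rot: [-0.0, 0.743, 0.669, 0.0]
contact_force: [-0.2, 0.5, -1.0]
gripper_width: 0.45
```

Call:
move_arm --gripper '[0.2,0.2]' --pt "0 0 0.3" --pt "0 0 0.3" --twist '[0,0]'

```text
t: 18.63
eef_pos: [0.607, 0.1471, 0.2325]
tool_rot: [-0.0, 0.743, 0.669, -0.0]
contact_force: [-0.6, 0.3, -0.6]
gripper_width: 0.452
```

Call:
move_arm --gripper '[0.2,0.2]' --pt "0 0 0.3" --pt "0 0 0.3" --twist '[0,0]'

```text
t: 18.8
eef_pos: [0.6072, 0.1472, 0.2296]
tool_rot: [0.0, 0.743, 0.669, 0.0]
contact_force: [0.6, 1.2, 1.1]
gripper_width: 0.453
```

Call:
move_arm --gripper '[0.2,0.2]' --pt "0 0 0.2" --pt "0 0 0.2" --twist '[0,0]'

```text
t: 18.97
eef_pos: [0.6072, 0.1472, 0.2277]
tool_rot: [0.0, 0.743, 0.669, 0.0]
contact_force: [0.2, 0.6, 1.8]
gripper_width: 0.453
```

```bash
python3 - <<'E'
from h import *
o=st()
r=read_camera('side');crop(r,'pics/s23.png',220,210,120,120,6)
E
```

```text
t 18.97 pos [0.6072 0.1472 0.2277] jawdeg -6.0 grip 0.453 F [0.2 0.6 1.8]
```

View pics/s23.png

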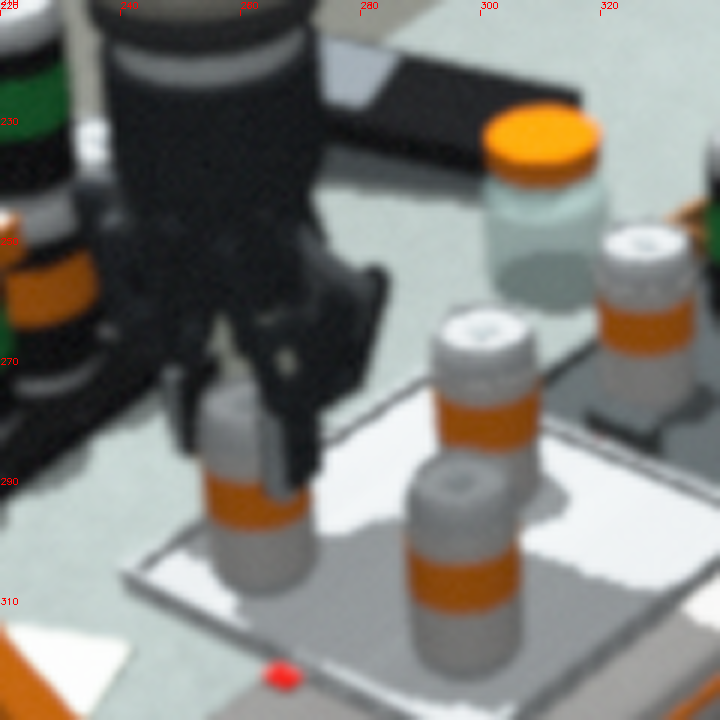

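Call:
move_arm --gripper '[0.62,0.62,0.62,0.62]' --pt "0 0 0" --pt "0 0 0" --pt "0 0 0" --pt "0 0 0" --twist '[0,0,0,0]'

```text
t: 19.35
eef_pos: [0.6071, 0.147, 0.2277]
tool_rot: [-0.0, 0.743, 0.669, -0.0]
contact_force: [-0.2, 0.0, 1.4]
gripper_width: 0.622
```

Call:
move_arm --gripper '[0.62,0.62,0.62,0.62,0.72]' --pt "0 0 -1" --pt "0 0 -4" --pt "0 0 -8" --pt "-2 -1.5 -10" --pt "-5.2 -3.5 -10" --twist '[0,0,0,-0.12,-0.24]'

```text
t: 19.77
eef_pos: [0.57, 0.102, 0.3334]
tool_rot: [0.003, 0.654, 0.757, 0.005]
contact_force: [0.1, -1.1, -0.2]
gripper_width: 0.718
```

```bash
python3 - <<'E'
from h import *
o=st();p=o['eef_pos'];w,x,y,z=o['tool_rot'];tx=np.array([x*x-y*y,2*x*y]);ty=np.array([2*x*y,y*y-x*x])
d=np.array([.4953,-.0684])-p[:2];print('toolxy cm',tx@d*100,ty@d*100)
r=read_camera('side');crop(r,'pics/s24.png',220,180,190,140,4)
E
```

```text
t 19.77 pos [0.57   0.102  0.3334] jawdeg 8.4 grip 0.718 F [ 0.1 -1.1 -0.2]
toolxy cm -15.771950372189158 -9.87321255171936
```

View pics/s24.png

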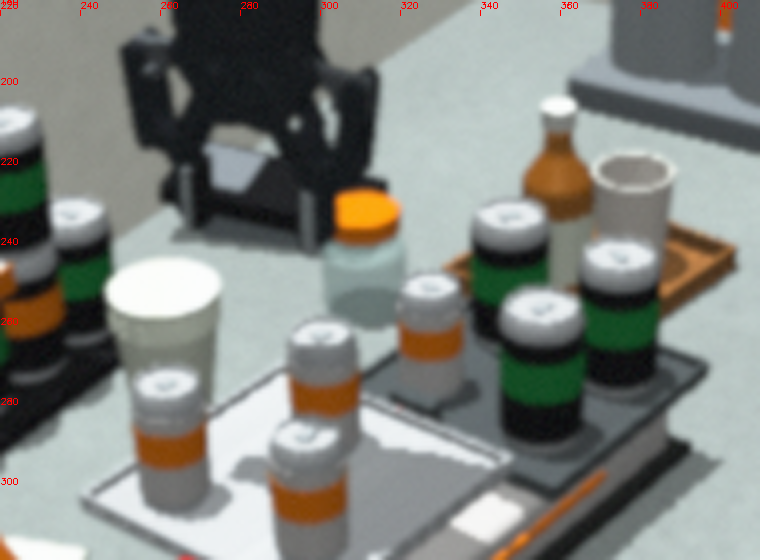

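Three small cans stand upright on the light pan. Next the large can nearest the light pan.

Call:
move_arm --gripper '[0.72,0.72,0.72,0.72,0.72]' --pt "-3.2 -2 0" --pt "-6.4 -4 0" --pt "-9.6 -6 0" --pt "-12.7 -8 0" --pt "-15.8 -9.9 0" --twist '[-0.12,-0.24,-0.36,-0.48,-0.6]'

```text
t: 20.23
eef_pos: [0.489, -0.0728, 0.3284]
tool_rot: [0.0, 0.403, 0.915, 0.0]
contact_force: [0.2, 0.3, 1.2]
gripper_width: 0.72
```

Call:
move_arm --gripper '[0.72,0.72,0.72,0.72,0.72]' --pt "0 0 0" --pt "0 0 0" --pt "0 0 0" --pt "0 0 0" --pt "0 0 0" --twist '[-0.12,-0.24,-0.36,-0.48,-0.6]'

```text
t: 20.65
eef_pos: [0.4901, -0.0714, 0.3283]
tool_rot: [0.0, 0.115, 0.993, 0.0]
contact_force: [-0.1, 0.7, -0.3]
gripper_width: 0.72
```

Call:
move_arm --gripper '[0.72,0.72,0.72]' --pt "0 0 0" --pt "0 0 0" --pt "0 0 0" --twist '[-0.12,-0.12,-0.12]'

```text
t: 20.9
eef_pos: [0.4902, -0.0713, 0.3281]
tool_rot: [0.0, 0.06, 0.998, 0.0]
contact_force: [-0.2, 0.4, -0.6]
gripper_width: 0.72
```

```bash
python3 - <<'E'
from h import *
o=st();p=o['eef_pos'];w,x,y,z=o['tool_rot'];tx=np.array([x*x-y*y,2*x*y]);ty=np.array([2*x*y,y*y-x*x])
d=np.array([.4953,-.0684])-p[:2];print('toolxy cm',tx@d*100,ty@d*100,'z',(p[2]-.184)*100)
r=read_camera('side');crop(r,'pics/s25.png',250,150,180,150,4.2)
r=read_camera('top')
for q in('large1_center',):
  for c in('top','side'):
    for d in spot_point(q,c):print(c,np.round(d['centre'],3),d['p'])
E
```

```text
t 20.9 pos [ 0.4902 -0.0713  0.3281] jawdeg 83.2 grip 0.72 F [-0.2  0.4 -0.6]
toolxy cm -0.47638276851913786 0.34507104882840167 z 14.411478527341021
side [ 0.497 -0.072  0.109] 0.29
```

View pics/s25.png

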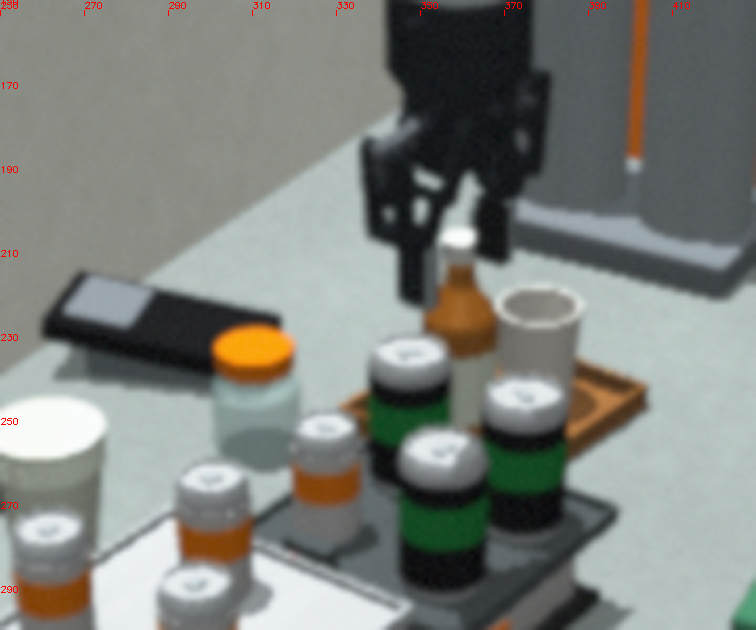

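Call:
move_arm --gripper '[0.72,0.72,0.72,0.72,0.72]' --pt "-0.5 0.25 2" --pt "-0.5 0.25 5.5" --pt "-0.5 0.25 9" --pt "-0.5 0.25 10" --pt "-0.5 0.25 10" --twist '[-0.015,-0.015,-0.015,-0.015,-0.015]'

```text
t: 21.52
eef_pos: [0.4938, -0.0689, 0.2255]
tool_rot: [-0.003, 0.05, 0.999, -0.0]
contact_force: [0.2, -0.8, 0.3]
gripper_width: 0.716
```

```bash
python3 - <<'E'
from h import *
o=st()
r=read_camera('side');crop(r,'pics/s26.png',290,190,130,120,5.5)
E
```

```text
t 21.52 pos [ 0.4938 -0.0689  0.2255] jawdeg 84.2 grip 0.716 F [ 0.2 -0.8  0.3]
```

View pics/s26.png

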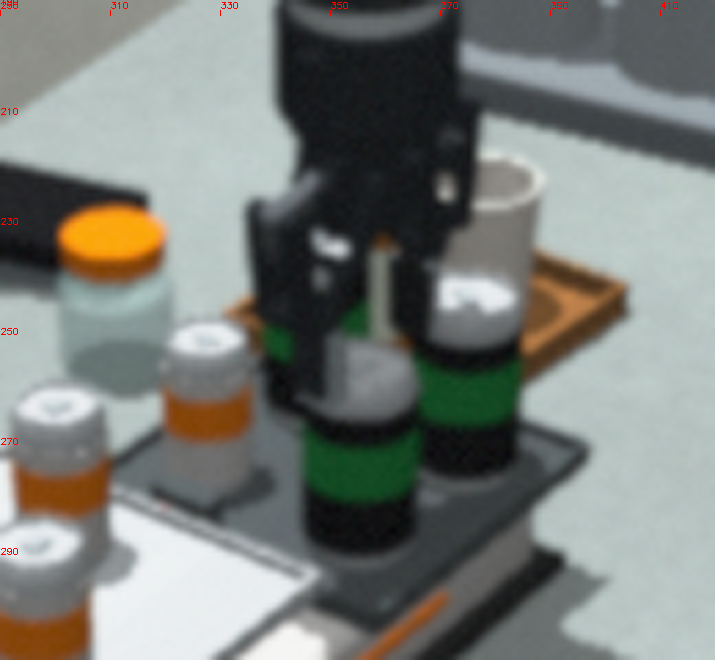

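Call:
move_arm --gripper '[0.72,0.72,0.72,0.72,0.72]' --pt "0 0 0.8" --pt "0 0 1.8" --pt "0 0 3" --pt "0 0 4.1" --pt "0 0 4.1" --twist '[0,0,0,0,0]'

```text
t: 21.98
eef_pos: [0.4954, -0.0689, 0.1857]
tool_rot: [-0.0, 0.05, 0.999, -0.0]
contact_force: [-0.0, 0.5, 0.7]
gripper_width: 0.716
```

Call:
move_arm --gripper '[0.3,0.3,0.3,0.3,0.3]' --pt "0 0 0" --pt "0 0 0" --pt "0 0 0" --pt "0 0 0" --pt "0 0 0" --twist '[0,0,0,0,0]' --squeeze 35

```text
t: 22.4
eef_pos: [0.4956, -0.0691, 0.187]
tool_rot: [0.0, 0.05, 0.999, 0.0]
contact_force: [-0.6, -0.2, -0.6]
gripper_width: 0.574
```

```bash
python3 - <<'E'
from h import *
o=st()
r=read_camera('side');crop(r,'pics/s27.png',290,190,130,120,5.5)
E
```

```text
t 22.4 pos [ 0.4956 -0.0691  0.187 ] jawdeg 84.3 grip 0.574 F [-0.6 -0.2 -0.6]
```

View pics/s27.png

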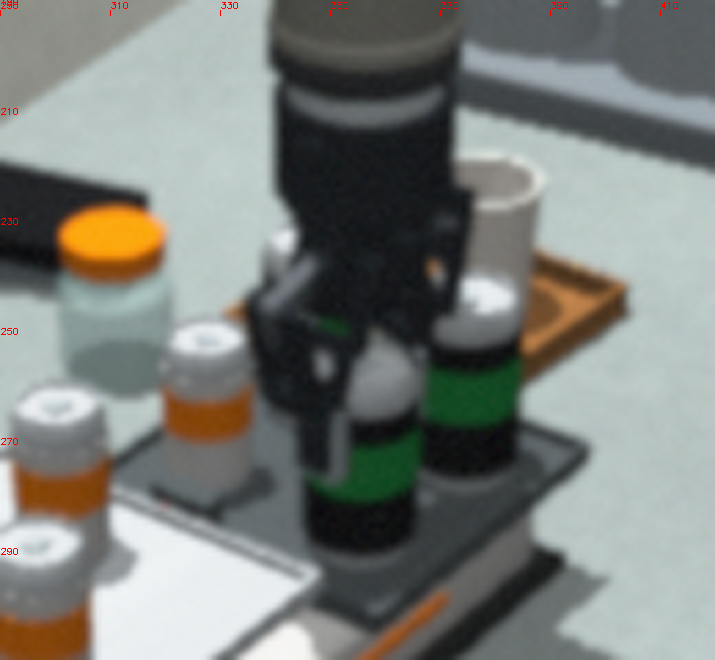

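Call:
move_arm --gripper '[0.3,0.3,0.3,0.3,0.3]' --pt "0 0 -1" --pt "0 0 -3.5" --pt "0 0 -7" --pt "0.1 1.5 -10" --pt "0.3 5 -10.5" --twist '[0,0,0,0,0]'

```text
t: 22.87
eef_pos: [0.4994, -0.0236, 0.2976]
tool_rot: [0.004, 0.054, 0.999, -0.0]
contact_force: [1.9, -0.8, -1.8]
gripper_width: 0.577
```

Call:
move_arm --gripper '[0.3,0.3,0.3,0.3,0.3]' --pt "0.2 3.5 0" --pt "0.4 7 0" --pt "0.6 8.6 0" --pt "0.6 8.6 1.5" --pt "0.6 8.6 2.5" --twist '[0,0,0,0,0]'

```text
t: 23.28
eef_pos: [0.4999, 0.0686, 0.2669]
tool_rot: [0.0, 0.048, 0.999, 0.0]
contact_force: [-0.4, -0.8, -1.8]
gripper_width: 0.577
```

```bash
python3 - <<'E'
from h import *
o=st();p=o['eef_pos'];w,x,y,z=o['tool_rot'];tx=np.array([x*x-y*y,2*x*y]);ty=np.array([2*x*y,y*y-x*x])
d=np.array([.5001,.0676])-p[:2];print('toolxy cm',tx@d*100,ty@d*100,'z',p[2])
r=read_camera('side');crop(r,'pics/s28.png',220,170,190,150,4)
for q in('small1_center','pan_light_top'):
  for d in spot_point(q,'side'):print(q,np.round(d['centre'],3),d['p'])
E
```

```text
t 23.28 pos [0.4999 0.0686 0.2669] jawdeg 84.5 grip 0.577 F [-0.4 -0.8 -1.8]
toolxy cm -0.031119658627316495 -0.10184753992721136 z 0.2668581007830829
small1_center [ 0.578 -0.081  0.111] 0.51
pan_light_top [0.553 0.098 0.107] 0.79
pan_light_top [0.518 0.142 0.144] 0.54
pan_light_top [ 0.568 -0.156  0.122] 0.39
```

View pics/s28.png

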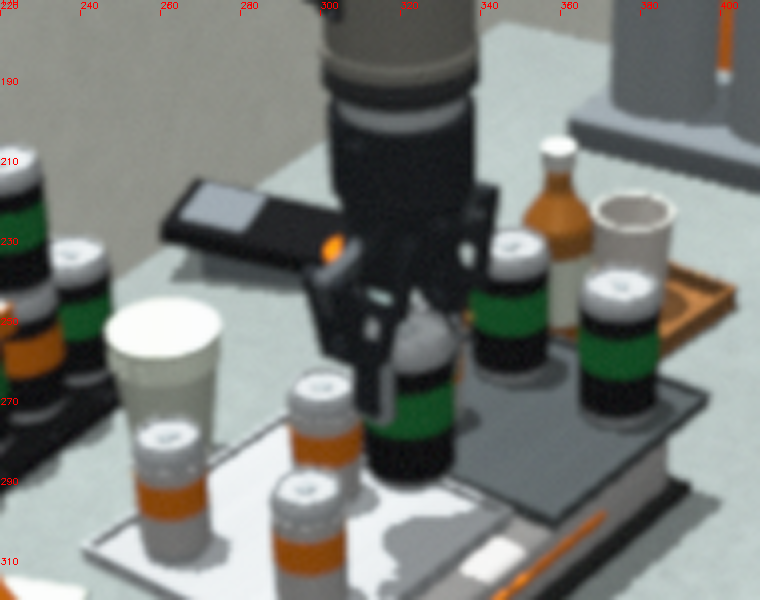

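Call:
move_arm --gripper '[0.3,0.3,0.3,0.3,0.3]' --pt "0 0 1.2" --pt "0 0 2.4" --pt "0 0 3.4" --pt "0 0 4" --pt "0 0 4.4" --twist '[0,0,0,0,0]'

```text
t: 23.85
eef_pos: [0.5, 0.0666, 0.2224]
tool_rot: [-0.0, 0.05, 0.999, -0.0]
contact_force: [-0.7, 0.2, -2.6]
gripper_width: 0.578
```

Call:
move_arm --gripper '[0.3,0.3,0.3,0.3,0.3]' --pt "0 0 0.3" --pt "0 0 0.6" --pt "0 0 0.9" --pt "0 0 1.2" --pt "0 0 1.3" --twist '[0,0,0,0,0]'

```text
t: 24.27
eef_pos: [0.5002, 0.067, 0.2096]
tool_rot: [0.0, 0.05, 0.999, -0.0]
contact_force: [-0.4, -1.3, 0.4]
gripper_width: 0.577
```

```bash
python3 - <<'E'
from h import *
o=st()
r=read_camera('side');crop(r,'pics/s29.png',220,190,190,150,4)
E
```

```text
t 24.27 pos [0.5002 0.067  0.2096] jawdeg 84.3 grip 0.577 F [-0.4 -1.3  0.4]
```

View pics/s29.png

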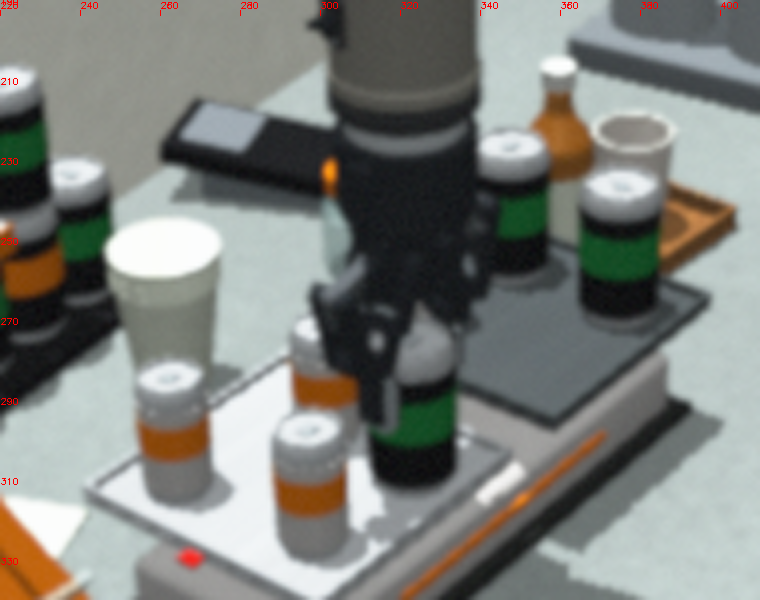

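Call:
move_arm --gripper '[0.7,0.7,0.7,0.7,0.7]' --pt "0 0 0" --pt "0 0 0" --pt "0 0 0" --pt "0 0 0" --pt "0 0 0" --twist '[0,0,0,0,0]'

```text
t: 24.73
eef_pos: [0.5002, 0.0673, 0.2099]
tool_rot: [0.0, 0.05, 0.999, 0.0]
contact_force: [-0.1, -0.2, -0.1]
gripper_width: 0.702
```

Call:
move_arm --gripper '[0.7,0.7,0.7,0.7,0.7]' --pt "0 0 -0.7" --pt "0 0 -3" --pt "0 0 -6.5" --pt "0 0 -10.5" --pt "0 0 -14.5" --twist '[0,0,0,0,0]'

```text
t: 25.15
eef_pos: [0.4995, 0.0668, 0.3567]
tool_rot: [-0.0, 0.05, 0.999, -0.0]
contact_force: [0.2, 1.2, -0.2]
gripper_width: 0.703
```

Call:
move_arm --gripper '[0.7,0.7,0.7,0.7,0.7]' --pt "0 3 -2" --pt "0 6.5 -4" --pt "0 10.5 -4" --pt "0 14.5 -4" --pt "0 18 -4" --twist '[0,0,0,0,0]'

```text
t: 25.57
eef_pos: [0.5177, 0.2489, 0.3961]
tool_rot: [0.001, 0.049, 0.999, 0.001]
contact_force: [0.7, 0.1, -0.2]
gripper_width: 0.701
```

```bash
python3 - <<'E'
from h import *
o=st()
r=read_camera('side');crop(r,'pics/s30.png',220,190,190,150,4)
for q in('pan_dark_top','pan_light_top'):
  for d in spot_point(q,'side')[:2]:print(q,np.round(d['centre'],3),d['p'])
r=read_camera('top');crop(r,'pics/t30.png',230,180,170,110,4.6)
for q in('pan_dark_top','pan_light_top'):
  for d in spot_point(q,'top')[:2]:print(q,np.round(d['centre'],3),d['p'])
E
```

```text
t 25.57 pos [0.5177 0.2489 0.3961] jawdeg 84.3 grip 0.701 F [ 0.7  0.1 -0.2]
pan_dark_top [ 0.537 -0.114  0.087] 0.91
pan_light_top [0.554 0.099 0.092] 0.71
pan_dark_top [ 0.536 -0.112  0.088] 0.58
pan_light_top [0.557 0.096 0.099] 0.94
```

View pics/s30.png

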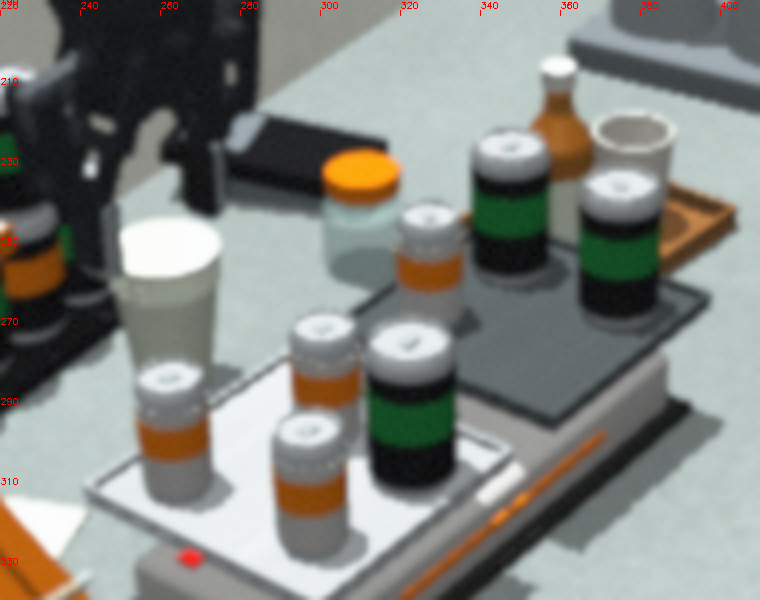

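View pics/t30.png

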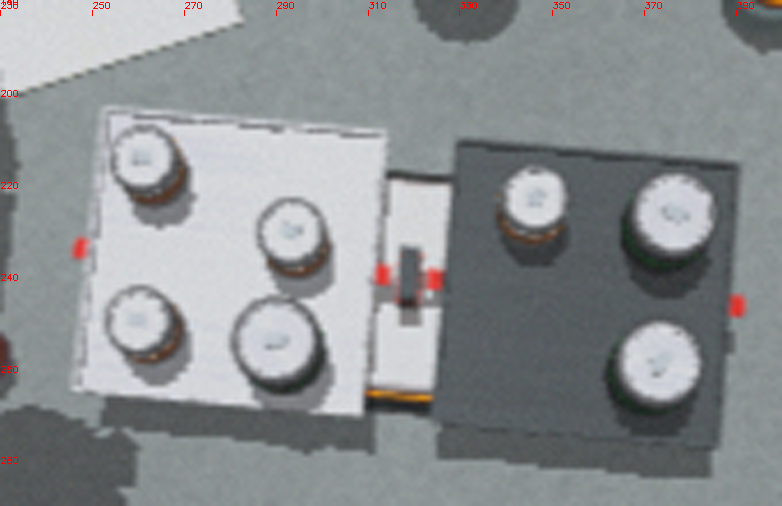

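```bash
python3 - <<'E'
from h import *
o=st()
r=read_camera('side');now=cv2.cvtColor(r['pixels'],cv2.COLOR_RGB2GRAY)
for ref in('pics/side0.png','pics/s1.png'):
  old=cv2.cvtColor(cv2.imread(ref),cv2.COLOR_BGR2GRAY)
  for n,c,z0 in(('L1',(.568,-.155),.068+.046),('L3',(.484,-.145),.068+.046),('sD',(.5797,-.079),.068+.038),('sLight',(.5638,.0583),.112+.038)):
    u,v=proj(r,[*c,z0]);u,v=int(round(u)),int(round(v));h=20 if n[0]=='L' else 16
    T=old[v-h:v+h,u-11:u+12]
    best=None
    # subpixel in v by upsampling 8x
    S=now[v-h-25:v+h+25,u-16:u+17]
    k=8;Tb=cv2.resize(T,None,fx=k,fy=k,interpolation=cv2.INTER_CUBIC);Sb=cv2.resize(S,None,fx=k,fy=k,interpolation=cv2.INTER_CUBIC)
    m=cv2.matchTemplate(Sb,Tb,cv2.TM_CCOEFF_NORMED);_,mx,_,l=cv2.minMaxLoc(m)
    dv=l[1]/k-25; ppm=(proj(r,[*c,z0+.01])-proj(r,[*c,z0]))[1]/10
    print(ref,n,'score',round(mx,2),'dv',dv,'du',l[0]/k-5,'dz mm',round(dv/ppm,1))
E
```

```text
t 25.87 pos [0.5182 0.2448 0.395 ] jawdeg 84.2 grip 0.695 F [ 0.5 -0.3 -0.6]
pics/side0.png L1 score 0.64 dv -7.875 du 2.0 dz mm 23.1
pics/side0.png L3 score 0.96 dv -7.625 du 0.375 dz mm 21.9
pics/side0.png sD score 0.86 dv -8.0 du 0.625 dz mm 23.0
pics/side0.png sLight score 0.5 dv 7.75 du -0.125 dz mm -20.6
pics/s1.png L1 score 0.35 dv -7.875 du 1.875 dz mm 23.1
pics/s1.png L3 score 0.96 dv -7.625 du 0.375 dz mm 21.9
pics/s1.png sD score 0.41 dv 1.125 du -5.0 dz mm -3.2
pics/s1.png sLight score 0.36 dv 14.625 du -4.875 dz mm -38.8
```

```bash
python3 - <<'E'
from h import *
r=read_camera('top')
P=np.array([.5555,.097]);D=np.array([.535,-.1115])
for n,c,z,C in(('A',(145,160),.166,P),('B',(143,318),.166,P),('s',(293,232),.166,P),('L2',(275,340),.182,P),('sD',(535,197),.166,D),('L1',(674,211),.182,D),('L3',(660,362),.182,D)):
    w=onz(r,230+c[0]/4.6-.4,180+c[1]/4.6-.4,z)[:2]-C;print(n,np.round([w@[.9945,-.1045],w@[.1045,.9945]],4))
st();hand_in()
E
```

```text
A [0.0443 0.0483]
B [-0.0447  0.0399]
s [ 0.0112 -0.0387]
L2 [-0.0515 -0.0359]
sD [0.0419 0.0373]
L1 [ 0.0387 -0.0397]
L3 [-0.0457 -0.0386]
t 25.97 pos [0.5183 0.2445 0.3951] jawdeg 84.1 grip 0.701 F [-0.2 -0.1 -0.4]
the job is handed in; nothing more can be done
```

I handed the job in at about 26 s of the 72 s allowed. All seven cans stand upright on the pans and the balance rests level.

**What I did:** I drew both small cans out of the slanted rack along their axes. The tool could not tilt, so I straightened each one in the grip by pushing it against the outside edge of the bright pan. I then stood both on the bright pan and moved one large can there from the dark pan. The bright pan now holds one large and three small cans, and the dark pan holds two large and one small.

**Last checks:**
- **Cans:** in both camera views every can is upright and none is on another. Their centres are at most about 52 mm from the pan centre along x or y (limit 79 mm).
- **Level:** comparing the side picture with the first one, the dark pan rose 21.9 to 23.1 mm from its lower stop and the bright pan sank about 20.6 mm from its upper stop, so both are within about 1.5 mm of level. The bright pan's match was weak (score 0.5).
- **Disagreement:** the trained network put the dark pan at 87–88 mm. It put the bright pan at 92 mm from the side camera but 99 mm from the top one. I relied on the picture comparison, as the top camera sees height poorly.
- **Robot:** the gripper was open, clear of everything and reading no contact force.
- **One retry:** while straightening the second can, it rode onto the pan's rim and pressed the pan down a few millimetres. I backed off, went lower and pushed again; the cans already on the pans stayed upright.

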